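# Scoop bed-support balls from the trough into a dish

## Robot

A 6-joint arm with a two-finger parallel gripper is mounted at the origin on the work surface. World frame = base frame: x ahead of the robot, y to its left, z up, the work surface at z = 0. Lengths are in m, angles in rad, forces in N, time in s.
With the tool pointing down it reaches from about 0.3 to 0.875 m from the base axis. Payload 4.2 kg.
Tool frame: the origin (TCP) lies on the centre line of the jaws, within the pads' length; the fingertips stand tcp_to_tips ahead of it and the grasp point (between the pads) lies 3 mm ahead of it (tcp_to_tips is the distance from the TCP to the fingertips, in m); z points along the fingers, y is the line along which they close (so a half turn about z gives the same grasp; the last joint's range is limited). The gripper opens to 85 mm and grips with 20 to 120 N. Pads are 22 mm wide; open, the fingers measure 114 mm over their backs; the gripper's body (76 mm by 85 mm) begins 54 mm behind the grasp point. The pads swing forward as they close: fully open they stand 13 mm farther back than shut.
Start: joints at [-1.166, 0.32, 1.565, -0, 1.257, -0.02], TCP at [0.237, -0.524, 0.253] pointing down, gripper open.
Joint ranges: [-3.11, 3.11], [-0.84, 2.01], [0.21, 2.61], [-1.34, 4.49], [0.05, 2.63], [-2.56, 2.56]. Speed limits (rad/s): [2.57, 2.57, 3.14, 3.14, 3.14, 3.14].

## Interface

Orientations are given as a unit quaternion [x, y, z, w].
In Python, from rig import * gives the robot as it stands.
- The arm moves only by the tool play_rows, never from a script. Its argument "motion" is a list of rows, each an object with "travel": the shift along the tool's x, y, z in cm, a list of three; "yaw": the turn about the tool's z in degrees; "fingers": the opening, from -1 (shut) to 1 (fully open). A call has 1 to 10 rows; each row is the pose to reach, as a shift and turn from the pose commanded when the call began, along the tool's axes at that moment; what a row does not reach only later rows make up. A row lasts 1/12 s, in which the tool goes at most 41.7 mm and 7.16 degrees, less where a joint would pass 70% of its speed; a pose out of reach is approached as far as the arm can. A call with a gripper value outside its range is refused whole. The fingers move at their own pace and stop on an object; "force" is the grip in N (left out, the last holds). Time passes only in rows, so rows that repeat a pose let the fingers close. It gives the time, the measured TCP pose, the force, the opening and the grip force at its end, in the units of the state.
- read_state(): the state, without advancing time (a new reading comes with each control period).
- grab_frame(name): name is "side" or "top" or "wrist"; returns (picture, depth): 400x640x3 uint8, red, green, blue; 400x640 float32, m along the optical axis (not along the pixel's ray), 0 where there is no reading.
- camera_params(name): a dict with "mtx" (3x3 intrinsics, pixels), "view" (4x4, takes a point from world to camera coordinates). Camera axes: x right, y up, looking along -z (the intrinsics and any distortion apply to the point x, -y, -z); pixel columns grow to the right and rows downward; lengths in m; the calibration is good to about 2 mm. A picture is of the moment at which its call begins: read the wrist's pose just before it. camera_params takes no time and is no camera call; for the wrist camera it gives the pose at the moment of the call.
- sign_off(): hands the job in; it is judged then, once.
Trained networks look in the newest picture that a camera, given by its name, has taken for a name from the list of things; names that differ only in an ending like _2 or _b are one class to them, and where a whole thing is asked for, a point or a joint stands for the part that bears it (a point fixed in the world has none). Each returns a list of dicts, best first, with "conf" (0 to 1); they miss things now and then, are a little off and sometimes report something else, mostly with a low value. They report only what shows in the picture. A call takes as long as a camera call. They do not tell look-alikes from the thing itself.
- look_for(camera, thing): "point" ([x, y, z] in m, in world coordinates, good to about 4 mm: the middle of the surface that is visible of it).
- cut_out(camera, thing): "mask" (400x640 bool, what is visible of it).
The state is a dict: "time": time; "joints": joint angles; "joint_velocities": joint speeds; "tau": joint torques, N m; "ee_pos": TCP position; "orientation": TCP orientation; "wrist_force": force on the tool from outside, world axes, zero at the start; "ft_torque": the same for the moment, N m; "grip_width": finger opening in m; "finger_force": force on a finger pad.
Only numpy, scipy, OpenCV 4.12 (cv2) and the standard library are available. Lean on these libraries where they do the work, as an engineer would, in place of code of your own. Each camera call takes 0.05 s, during which the arm holds its last target. There are 200 camera calls.

## Task

Take the green-handled scoop off its blue mat and use it, never the fingers, to move at least four of the six white ceramic balls from the aluminium trough into the clear dish with the blue bands, tipping them in from just above its rim and leaving the dish where it stands. Any balls you do not move must stay in the trough, with none left on the bench or in the scoop. Then stand the scoop back upright on its blue mat, let go, and leave everything else, the orange-banded dish included, as it was.

Things in the scene. Friction and masses are not known exactly. Their poses are not given: they have to be found in the camera images.
- scoop_grip (a point): Loose steel scoop (180 g), green bar grip over its pan: bar along x, 88 long, 18 wide (y), 22 high, from x = -43 to +45 of this point, on a post at the back wall. The point is the bar's mid-height, 95 above the pan's underside, 10 to +x of the pan's centre. z up as it stands; the pan's open mouth looks to -x, at the start roughly towards the robot.
- scoop_pan (a point): Same scoop, same axes: the centre of the pan's underside. Pan 110 long (x), 84 wide (y), floor and walls 2 thick, side and back walls 36 high, front (-x) open; the front lip is at x = -55 from here, the back wall at +55.
- mat_top (a point): Blue mat fixed on the bench, 170 x 130 and 4 thick, where the scoop stands at the start; the point is the centre of its upper face (x along its length).
- tray_floor (a point): Fixed open aluminium trough with a dark floor, holding the balls, 260 long (x), 108 wide (y), 45 high; inside 250 x 98, 40 deep (walls and floor 5 thick). The point is the centre of the inner floor. The balls start in its -x half, which is the end nearer the robot; from x = -25 to the +x end wall it is empty.
- dish_base (a point): Clear round dish with BLUE bands at foot and rim, the one to fill; loose, 350 g, outside diameter 126, inside 120, 70 high, floor 5 thick. The point is the centre of its underside.
- spare_dish_base (a point): The same dish with ORANGE bands, to be left empty and alone; the point is the centre of its underside. The two dishes may stand in each other's place.
- ball0_center (a point): One of six loose white glazed ceramic balls, 25 diameter, 18 g, slippery (friction about 0.2), which roll easily. The point is its centre.
- ball1_center (a point): One of six loose white glazed ceramic balls, 25 diameter, 18 g, slippery (friction about 0.2), which roll easily. The point is its centre.
- ball2_center (a point): One of six loose white glazed ceramic balls, 25 diameter, 18 g, slippery (friction about 0.2), which roll easily. The point is its centre.
- ball3_center (a point): One of six loose white glazed ceramic balls, 25 diameter, 18 g, slippery (friction about 0.2), which roll easily. The point is its centre.
- ball4_center (a point): One of six loose white glazed ceramic balls, 25 diameter, 18 g, slippery (friction about 0.2), which roll easily. The point is its centre.
- ball5_center (a point): One of six loose white glazed ceramic balls, 25 diameter, 18 g, slippery (friction about 0.2), which roll easily. The point is its centre.
- bottle_mid (a point): Bystander: glass bottle with a red cap, 80 diameter, 160 high; point half-way up.
- caster_mid (a point): Bystander: loose caster wheel on a 70 x 55 steel plate, about 100 high; point 50 above its foot.
- tape_mid (a point): Bystander: flat yellow ring (tape core), 90 outside diameter, 24 high; point at its centre.
- wrench_grip (a point): Bystander: steel wrench lying on the bench; point on its handle.
- beaker_mid (a point): Bystander: clear beaker, 84 diameter, 110 high; point half-way up.
Mind the look-alikes: they are no part of the job. Leave any pink or turquoise look-alike of the part that bears dish_base alone.

How it is judged:
By the outcome, as a careful person would: the job done as asked, in the order asked, and still so for the second after the job is handed in, with the robot touching nothing.
It also fails if it takes over 72 s, if anything falls off the work surface, if the arm or the gripper's body presses on something with over 40 N, if the wrist force passes 120 N, or if a joint passes its speed limit or range.

## Working session

There is one attempt and no reset: what is moved stays moved. The work goes in short steps, Python scripts to look and compute and a tool call to move; the robot and the scene stay as the last step left them, time stands still between calls to the robot, and variables do not carry over. Pictures are saved under pics/ and viewed, at most 10 in all, crops included, and the job is handed in when it is done.

Besides the shell and the picture viewer there is one more tool, called after "Call:" by a JSON object that holds its "fn" and its "kwargs", one argument or row to a line. play_rows: Moves the arm, as the interface text tells. Its arguments: {"type":"object","properties":{"motion":{"type":"array"},"force":{"type":"number"}},"required":["motion"]}

```bash
ls; mkdir -p pics; python3 - <<'E'
from rig import *
import cv2,numpy as np
s=read_state(); print({k:np.round(v,3).tolist() for k,v in s.items()})
for n in ("top","side"):
    p,d=grab_frame(n); cv2.imwrite(f"pics/{n}0.png",p[:,:,::-1]); np.save(f"{n}_d.npy",d)
    c=camera_params(n); print(n,np.round(c["mtx"],1).tolist(),np.round(c["view"],3).tolist(),c.keys())
E
```

```text
pics
{'time': 0.0, 'joints': [-1.166, 0.32, 1.566, -0.0, 1.257, -0.02], 'joint_velocities': [-0.0, -0.001, 0.001, 0.0, -0.0, -0.001], 'tau': [-0.0, -41.552, -23.416, -0.0, 0.008, 0.0], 'ee_pos': [0.237, -0.523, 0.252], 'orientation': [0.978, 0.211, -0.0, -0.001], 'wrist_force': [-0.346, -0.782, -1.023], 'ft_torque': [0.003, -0.01, 0.056], 'finger_force': 0.0, 'grip_width': 0.086}
top [[489.5, 0.0, 332.2], [0.0, 489.5, 193.5], [0.0, 0.0, 1.0]] [[0.014, -1.0, -0.005, -0.036], [0.99, 0.013, 0.141, -0.566], [-0.141, -0.007, 0.99, -1.736], [0.0, 0.0, 0.0, 1.0]] dict_keys(['mtx', 'view'])
side [[405.4, 0.0, 322.0], [0.0, 405.4, 202.4], [0.0, 0.0, 1.0]] [[-0.911, -0.413, -0.004, 0.474], [0.296, -0.661, 0.69, -0.243], [-0.288, 0.627, 0.724, -0.985], [0.0, 0.0, 0.0, 1.0]] dict_keys(['mtx', 'view'])
```

View pics/top0.png

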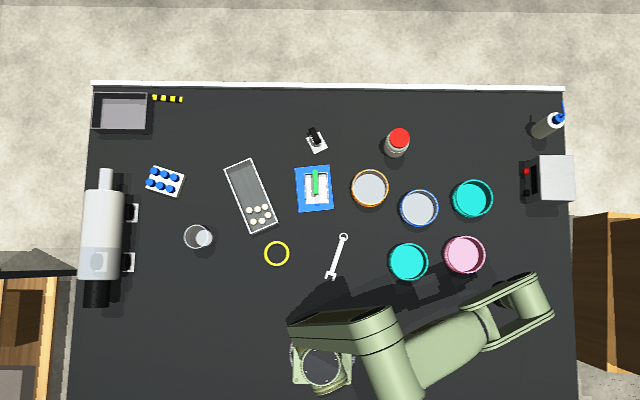

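View pics/side0.png

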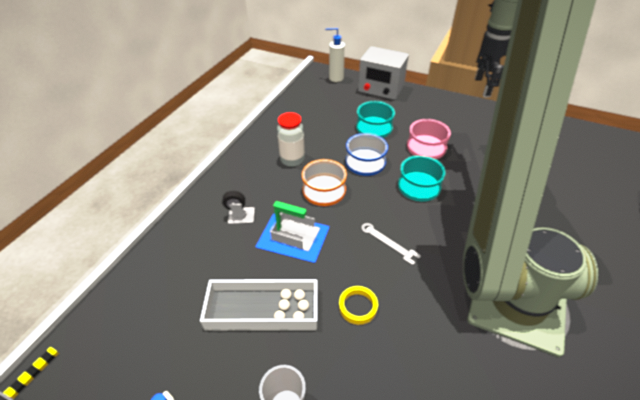

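```bash
cat > h.py <<'E'
from rig import *
import cv2,numpy as np
def w2p(n,P,c=None):
    c=c or camera_params(n); P=np.atleast_2d(P)
    q=(c["view"]@np.c_[P,np.ones(len(P))].T).T[:,:3]*[1,-1,-1]
    u=(c["mtx"]@q.T).T; return u[:,:2]/u[:,2:]
def p2w(n,uv,d,c=None):
    "pixels + depth -> world"
    c=c or camera_params(n); uv=np.atleast_2d(uv)
    r=(np.linalg.inv(c["mtx"])@np.c_[uv,np.ones(len(uv))].T).T*np.reshape(d,(-1,1))
    return (np.linalg.inv(c["view"])@np.c_[r*[1,-1,-1],np.ones(len(r))].T).T[:,:3]
def cloud(n,d,c=None):
    v,u=np.mgrid[:400,:640]; return p2w(n,np.c_[u.ravel(),v.ravel()],d.ravel(),c).reshape(400,640,3)
def plane(n,uv,z,c=None):
    "pixels -> world on plane z"
    a=p2w(n,uv,np.full(len(uv),.5),c); b=p2w(n,uv,np.full(len(uv),1.),c)
    return a+(b-a)*((z-a[:,2])/(b[:,2]-a[:,2]))[:,None]
E
python3 - <<'E'
from h import *
for t in ("scoop_grip","scoop_pan","mat_top","tray_floor","dish_base","spare_dish_base","ball0_center","bottle_mid","caster_mid","beaker_mid"):
    for n in ("top",):
        for r in look_for(n,t)[:7]: 
            if r["conf"]>.2: print(t,n,round(r["conf"],2),np.round(r["point"],3),w2p(n,r["point"]).round()[0])
E
```

```text
scoop_grip top 0.59 [0.586 0.029 0.009] [317. 189.]
scoop_pan top 0.68 [0.588 0.028 0.004] [317. 189.]
scoop_pan top 0.53 [0.583 0.063 0.006] [307. 190.]
mat_top top 0.81 [0.587 0.062 0.004] [308. 189.]
tray_floor top 0.8 [0.568 0.274 0.007] [250. 193.]
tray_floor top 0.53 [0.589 0.028 0.009] [317. 189.]
dish_base top 0.91 [ 0.354 -0.508  0.005] [463. 255.]
dish_base top 0.89 [ 0.326 -0.307  0.006] [408. 261.]
dish_base top 0.57 [ 0.558 -0.541  0.006] [471. 199.]
spare_dish_base top 0.8 [ 0.594 -0.169  0.008] [370. 188.]
ball0_center top 0.62 [ 0.518 -0.344  0.005] [418. 209.]
ball0_center top 0.34 [0.346 0.173 0.022] [275. 254.]
bottle_mid top 0.74 [ 0.736 -0.251  0.165] [398. 140.]
caster_mid top 0.64 [0.758 0.036 0.015] [315. 144.]
beaker_mid top 0.84 [0.404 0.457 0.056] [195. 236.]
```

The top picture shows five round dishes: orange bands at (370,188), blue bands at (418,209), turquoise at (472,198) and (408,261), and pink at (463,255). By the description, the one to fill is the blue-banded dish at (418,209). The green-handled scoop is on the blue mat at (315,187), and the trough is at (250,195) with six balls in its near end. Next I'll measure these and make one close crop.

```bash
python3 - <<'E'
from h import *
import rig
print([k for k in dir(rig) if not k.startswith('__')], getattr(rig,'tcp_to_tips',None))
p=cv2.imread("pics/top0.png"); d=np.load("top_d.npy"); c=camera_params("top"); X=cloud("top",d,c)
hsv=cv2.cvtColor(p,cv2.COLOR_BGR2HSV)
def pca(P):
    m=P.mean(0); u,s,v=np.linalg.svd(P-m); return m,v[0]
roi=np.zeros((400,640),bool); roi[150:225,280:350]=1
g=roi&(hsv[...,0]>50)&(hsv[...,0]<75)&(hsv[...,1]>150)
P=X[g]; print("green",len(P),np.median(P,0),np.percentile(P[:,2],[10,50,90]))
Pt=P[P[:,2]>.1]; print("top",len(Pt),Pt.mean(0).round(4),"ang",np.degrees(np.arctan2(*pca(Pt[:,:2])[1][::-1])),"ext",Pt.min(0),Pt.max(0))
b=roi&(hsv[...,0]>100)&(hsv[...,0]<125)&(hsv[...,1]>120)
r=cv2.minAreaRect(X[b][:,:2].astype(np.float32)*1000); print("mat",r)
roi=np.zeros((400,640),bool); roi[150:240,215:285]=1
t=roi&(X[...,2]>.035)&(X[...,2]<.06); r=cv2.minAreaRect(X[t][:,:2].astype(np.float32)*1000); print("trough",r, "z",np.median(X[t][:,2]))
print(cv2.boxPoints(r))
for nm,(u,v) in dict(blue=(418,209),orange=(370,188)).items():
    roi=np.zeros((400,640),bool); roi[v-25:v+25,u-25:u+25]=1
    t=roi&(X[...,2]>.055)&(X[...,2]<.085); q=X[t][:,:2].astype(np.float32)
    print(nm,len(q),np.array(cv2.minEnclosingCircle(q)[0]),cv2.minEnclosingCircle(q)[1],np.percentile(X[t][:,2],[10,50,90]))
cr=np.hstack([cv2.resize(p[185:235,390:450],(360,300),interpolation=2),cv2.resize(p[155:215,285:357],(360,300),interpolation=2)])
cv2.imwrite("pics/crop.png",cr)
w=cv2.inRange(p,(170,170,170),(255,255,255)); roi=np.zeros_like(w); roi[195:235,235:285]=255
n,_,st,ce=cv2.connectedComponentsWithStats(cv2.bitwise_and(w,roi)); print(st[1:,4],ce[1:].round(1).tolist())
E
```

```text
['MotionError', 'camera_params', 'cut_out', 'grab_frame', 'look_for', 'read_state', 'sign_off', 'tcp_to_tips'] 0.022
green 106 [0.6026053  0.03102672 0.11014713] [0.1044457  0.11014713 0.11546958]
top 105 [0.5947 0.0295 0.1421] ang -168.57998719324542 ext [ 0.31664395 -0.04052185  0.10196619] [0.64069952 0.03930317 1.79830744]
mat ((494.3841552734375, 29.277259826660156), (369.2725830078125, 133.46719360351562), 6.660429000854492)
trough ((556.6660766601562, 267.045654296875), (260.5997009277344, 109.06205749511719), 24.522846221923828) z 0.04363216012637783
[[415.4864  262.576  ]
 [460.75323 163.3518 ]
 [697.84576 271.51532]
 [652.5789  370.7395 ]]
blue 219 [ 0.51818615 -0.34115592] 0.0662996917963028 [0.06170658 0.06884332 0.07472234]
orange 211 [ 0.58945179 -0.16404049] 0.06644651293754578 [0.06075654 0.06878235 0.07510211]
[185  65  34  34  33  34] [[256.9, 215.3], [260.6, 207.5], [248.7, 209.5], [267.3, 214.5], [252.9, 221.2], [261.4, 220.4]]
```

View pics/crop.png

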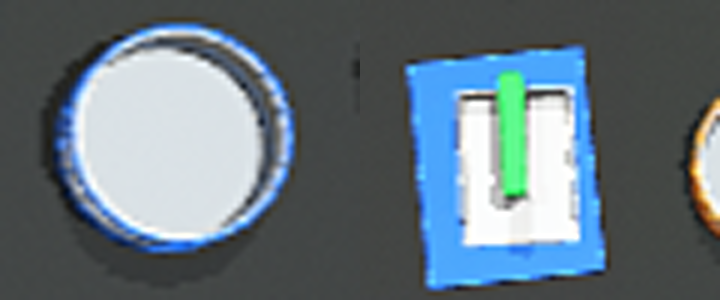

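The crop confirms my choice: blue-banded dish on the left, and the scoop with its bar in the middle and its mouth facing down the picture. Now I'll get the bar pose more precisely.

```bash
cat >> h.py <<'E'
def rect(uv,z,n="top",c=None):
    return cv2.minAreaRect((plane(n,uv,z,c)[:,:2]*1000).astype(np.float32))
def tool(dx):
    "world shift -> tool travel in cm"
    from scipy.spatial.transform import Rotation as R
    s=read_state(); return (R.from_quat(s["orientation"]).inv().apply(dx)*100).round(2)
def psi():
    x,y,_,_=read_state()["orientation"]; return np.degrees(np.arctan2(2*x*y,x*x-y*y))
E
python3 - <<'E'
from h import *
p=cv2.imread("pics/top0.png"); hsv=cv2.cvtColor(p,cv2.COLOR_BGR2HSV)
def m(lo,hi,s,box):
    k=(hsv[...,0]>lo)&(hsv[...,0]<hi)&(hsv[...,1]>s); r=np.zeros_like(k); r[box[0]:box[1],box[2]:box[3]]=1
    v,u=np.nonzero(k&r); return np.c_[u,v].astype(float)
g=m(50,75,120,(150,225,290,340)); P=plane("top",g,.110)[:,:2]; w=P.mean(0); v=np.linalg.svd(P-w)[2][0]
print("bar",rect(g,.110),w,np.degrees(np.arctan2(v[1],v[0])))
print("mat",rect(m(100,125,120,(150,225,285,345)),.004))
s=read_state(); print(psi(), tool(np.array([w[0],w[1],.25])-s["ee_pos"]))
E
```

```text
bar ((596.6683959960938, 33.1162223815918), (85.0820083618164, 17.52592658996582), 1.0474666357040405) [0.59898529 0.0313008 ] -177.0923292864564
mat ((591.6641235351562, 40.465576171875), (171.27549743652344, 133.10548400878906), 6.760095119476318)
24.339444275104263 [ 55.87 -35.66   0.33]
```

Call:
{"fn": "play_rows", "kwargs": {
  "motion": [
    {"travel": [3,-2,0],"yaw": 3,"fingers": 1},
    {"travel": [6,-4,0],"yaw": 6,"fingers": 1},
    {"travel": [9,-6,0],"yaw": 9,"fingers": 1},
    {"travel": [12.5,-8.5,0],"yaw": 12,"fingers": 1},
    {"travel": [16,-11,0],"yaw": 15,"fingers": 1},
    {"travel": [19.5,-13.5,0],"yaw": 18,"fingers": 1},
    {"travel": [23,-16,0],"yaw": 20,"fingers": 1},
    {"travel": [26.5,-18,0],"yaw": 21.5,"fingers": 1},
    {"travel": [30,-20.5,0],"yaw": 21.5,"fingers": 1},
    {"travel": [33,-23,0],"yaw": 21.5,"fingers": 1}
  ]
}}

```text
time: 1.43
ee_pos: [0.4428, -0.1791, 0.2536]
orientation: [1.0, 0.025, 0.001, 0.0]
wrist_force: [1.4, 0.6, -0.5]
grip_width: 0.0854
finger_force: 0.0
```

```bash
python3 - <<'E'
from h import *
s=read_state(); print(psi(),s["ee_pos"],s["joints"].round(2), tool(np.array([.56,.032,.25])-s["ee_pos"]))
E
```

```text
2.829978748770317 [ 0.44276574 -0.17905922  0.25362946] [-0.41  0.17  1.78 -0.    1.2   1.11] [ 12.75 -20.5    0.36]
```

Call:
{"fn": "play_rows", "kwargs": {
  "motion": [
    {"travel": [2,-3.2,0],"yaw": 0,"fingers": 1},
    {"travel": [4,-6.5,0],"yaw": 0,"fingers": 1},
    {"travel": [6.2,-10,0],"yaw": 0,"fingers": 1},
    {"travel": [8.4,-13.5,0],"yaw": 0,"fingers": 1},
    {"travel": [10.6,-17,0],"yaw": 0,"fingers": 1},
    {"travel": [12,-19.5,0],"yaw": 0,"fingers": 1},
    {"travel": [12.7,-20.5,0],"yaw": 0,"fingers": 1},
    {"travel": [12.7,-20.5,0],"yaw": 0,"fingers": 1}
  ]
}}

```text
time: 2.1
ee_pos: [0.5594, 0.0323, 0.2529]
orientation: [1.0, 0.026, 0.0, -0.0]
wrist_force: [0.2, 0.3, -0.0]
grip_width: 0.0857
finger_force: 0.0
```

```bash
python3 - <<'E'
from h import *
s=read_state(); c=camera_params("wrist"); p,d=grab_frame("wrist"); cv2.imwrite("pics/w1.png",p[:,:,::-1]); np.save("w1_d.npy",d)
np.savez("w1c.npz",**c)
print(psi(),s["ee_pos"],-c["view"][:3,:3].T@c["view"][:3,3])
hsv=cv2.cvtColor(p,cv2.COLOR_RGB2HSV); k=(hsv[...,0]>50)&(hsv[...,0]<75)&(hsv[...,1]>120)
v,u=np.nonzero(k); X=cloud("wrist",d,c); P=X[k&(d>0)]; print(len(P),np.percentile(P,[2,50,98],axis=0).round(4))
T=P[(P[:,2]>.104)&(P[:,2]<.117)]; print("bar top",cv2.minAreaRect((T[:,:2]*1000).astype(np.float32)),T.mean(0))
E
```

```text
2.9544577446956746 [0.55935282 0.03232329 0.25294736] [0.63013933 0.03659761 0.37353912]
1016 [[0.5593 0.0244 0.1084]
 [0.5894 0.0312 0.1098]
 [0.6258 0.0393 0.1112]]
bar top ((592.9696655273438, 32.703208923339844), (70.53023529052734, 15.056989669799805), 3.579151153564453) [0.58975719 0.03153414 0.1098059 ]
```

View pics/w1.png

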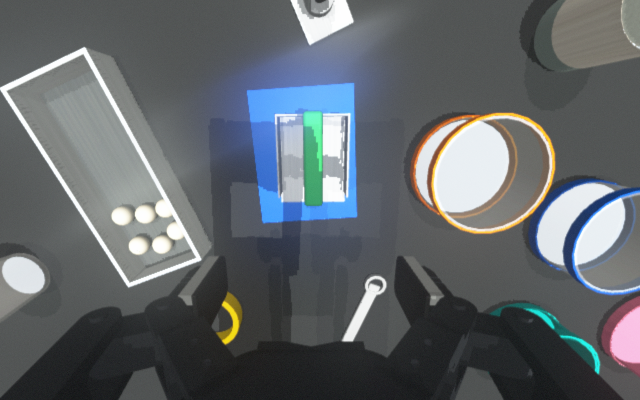

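The wrist picture shows the bar at columns 304–323, rows 110–206, the trough rim corners at (2,92), (85,49), (200,260) and (128,286), and the six balls near (146,227). Next I'll compute the poses from it.

```bash
python3 - <<'E'
from h import *
c=dict(np.load("w1c.npz")); p=cv2.imread("pics/w1.png"); hsv=cv2.cvtColor(p,cv2.COLOR_BGR2HSV)
def m(lo,hi,s):
    k=(hsv[...,0]>lo)&(hsv[...,0]<hi)&(hsv[...,1]>s); v,u=np.nonzero(k); return np.c_[u,v].astype(float)
g=m(50,75,120); q=plane("wrist",g,.110,c)[:,:2]
print("bar",rect(g,.110,"wrist",c),q.mean(0))
b=m(100,125,100); b=b[(b[:,0]>240)&(b[:,0]<365)&(b[:,1]<225)&(b[:,1]>80)]; print("mat",rect(b,.004,"wrist",c))
t=plane("wrist",np.array([[2,92],[85,49],[200,260],[128,286.]]),.045,c)[:,:2]; print("trough",t.round(4).tolist(),t.mean(0))
for i,j in((3,0),(2,1),(3,2),(0,1)): e=t[j]-t[i]; print(np.hypot(*e).round(4),np.degrees(np.arctan2(e[1],e[0])).round(1))
balls=plane("wrist",np.array([[122,215],[146,213],[166,208],[177,230],[162,244],[139,246.]]),.0175,c); print(balls.round(3).tolist())
E
```

```text
bar ((593.0963745117188, 32.750587463378906), (70.25926208496094, 14.963701248168945), 3.632063627243042) [0.58975422 0.03153221]
mat ((594.0716552734375, 50.408626556396484), (180.3743133544922, 146.500244140625), 6.8091936111450195)
trough [[0.6472, 0.3704], [0.6938, 0.2742], [0.4589, 0.1687], [0.4163, 0.2649]] [0.55404594 0.26955015]
0.2539 24.6
0.2575 24.2
0.1053 -66.1
0.107 -64.2
[[0.504, 0.279, 0.018], [0.509, 0.247, 0.018], [0.517, 0.22, 0.018], [0.487, 0.208, 0.018], [0.466, 0.23, 0.018], [0.461, 0.261, 0.018]]
```

```bash
python3 - <<'E'
from h import *
c=dict(np.load("w1c.npz")); p=cv2.imread("pics/w1.png").astype(int); B,G,R=p[...,0],p[...,1],p[...,2]
k=(G>R*1.5)&(G>B*1.5)&(G>60); k[:,:280]=0;k[:,340:]=0;k[:100]=0;k[215:]=0
v,u=np.nonzero(k); g=np.c_[u,v].astype(float); print(c["mtx"],len(g),u.min(),u.max(),v.min(),v.max())
print("bar",rect(g,.110,"wrist",c),plane("wrist",g,.11,c).mean(0))
k=(B>G*1.25)&(B>R*2.5)&(B>110); k[:,:240]=0;k[:,365:]=0;k[:75]=0;k[225:]=0
n,l,st,_=cv2.connectedComponentsWithStats(k.astype(np.uint8)); v,u=np.nonzero(l==1+st[1:,4].argmax()); print("mat",rect(np.c_[u,v].astype(float),.004,"wrist",c))
cor=plane("wrist",np.array([[248,91],[354,84],[357,216],[263,222.]]),.004,c); print(cor.round(4).tolist(),cor.mean(0))
s=read_state(); print(s["time"])
E
```

```text
[[284.28003969   0.         310.58708975]
 [  0.         284.28003969 208.74566074]
 [  0.           0.           1.        ]] 388 306 321 131 203
bar ((592.4063720703125, 31.859731674194336), (67.26612854003906, 13.570067405700684), 0.06435459852218628) [0.5907043  0.03012969 0.11      ]
mat ((590.6990966796875, 42.50848388671875), (169.9193878173828, 129.657470703125), 6.75652551651001)
[[0.6662, 0.1147, 0.004], [0.6808, -0.0125, 0.004], [0.5154, -0.0325, 0.004], [0.4998, 0.0955, 0.004]] [0.590566   0.04129924 0.004     ]
2.15
```

```bash
python3 - <<'E'
from h import *
c=dict(np.load("w1c.npz")); t=plane("wrist",np.array([[304,110],[322.5,110],[323,206],[304.5,206.]]),.110,c)[:,:2]
print(t.round(4).tolist()); b=t[:2].mean(0); f=t[2:].mean(0); ctr=(b+f)/2; e=b-f; a=np.arctan2(e[1],e[0]); print(ctr,np.hypot(*e),np.degrees(a))
s=read_state(); g=ctr-.011*e/np.hypot(*e); print("grip pt",g,tool([*(g-s["ee_pos"][:2]),.102-s["ee_pos"][2]]),psi())
E
```

```text
[[0.643, 0.0434], [0.6438, 0.0272], [0.5566, 0.021], [0.5557, 0.0388]]
[0.59976924 0.0325796 ] 0.08744986517392592 3.509398447034731
grip pt [0.58878987 0.03190626] [ 3.05  0.02 15.09] 2.9544577446956746
```

Call:
{"fn": "play_rows", "kwargs": {
  "motion": [
    {"travel": [1.5,0,2],"yaw": 0,"fingers": 1},
    {"travel": [3,0,5],"yaw": 0,"fingers": 1},
    {"travel": [3,0,8.5],"yaw": 0,"fingers": 1},
    {"travel": [3,0,12],"yaw": 0,"fingers": 1},
    {"travel": [3,0,14],"yaw": 0,"fingers": 1},
    {"travel": [3,0,15.1],"yaw": 0,"fingers": 1},
    {"travel": [3,0,15.1],"yaw": 0,"fingers": -1},
    {"travel": [3,0,15.1],"yaw": 0,"fingers": -1},
    {"travel": [3,0,15.1],"yaw": 0,"fingers": -1},
    {"travel": [3,0,15.1],"yaw": 0,"fingers": -1}
  ],
  "force": 25
}}

```text
time: 2.98
ee_pos: [0.5895, 0.0314, 0.1043]
orientation: [1.0, 0.025, 0.002, 0.0]
wrist_force: [0.3, 0.2, -0.1]
grip_width: 0.0387
finger_force: 0.0
```

Call:
{"fn": "play_rows", "kwargs": {
  "motion": [
    {"travel": [0,0,0],"yaw": 0,"fingers": -1},
    {"travel": [0,0,0],"yaw": 0,"fingers": -1},
    {"travel": [0,0,0],"yaw": 0,"fingers": -1},
    {"travel": [0,0,0],"yaw": 0,"fingers": -1},
    {"travel": [0,0,0],"yaw": 0,"fingers": -1},
    {"travel": [0,0,0],"yaw": 0,"fingers": -1}
  ]
}}

```text
time: 3.48
ee_pos: [0.5891, 0.0319, 0.1038]
orientation: [1.0, 0.025, 0.001, 0.0]
wrist_force: [-0.8, -0.2, 6.4]
grip_width: 0.0173
finger_force: 26.6
```

Call:
{"fn": "play_rows", "kwargs": {
  "motion": [
    {"travel": [0,0,-1],"yaw": 0,"fingers": -1},
    {"travel": [0,0,-3],"yaw": 0,"fingers": -1},
    {"travel": [0,0,-6],"yaw": 0,"fingers": -1},
    {"travel": [0,-1,-9],"yaw": -2,"fingers": -1},
    {"travel": [1,-3,-11.5],"yaw": -6,"fingers": -1},
    {"travel": [3,-6,-11.5],"yaw": -10,"fingers": -1},
    {"travel": [5,-9,-11.5],"yaw": -14,"fingers": -1},
    {"travel": [7,-12.5,-11.5],"yaw": -18,"fingers": -1},
    {"travel": [8.5,-15.5,-11.5],"yaw": -21.5,"fingers": -1},
    {"travel": [9.5,-18,-11.5],"yaw": -21.5,"fingers": -1}
  ]
}}

```text
time: 4.32
ee_pos: [0.6748, 0.2187, 0.2168]
orientation: [0.977, 0.212, -0.0, -0.0]
wrist_force: [0.6, -0.4, -1.6]
grip_width: 0.0173
finger_force: 25.4
```

```bash
cat >> h.py <<'E'
def tilt(save=None):
    "pitch of the bar top (deg, + = mouth up) from the wrist depth, heights along the bar"
    c=camera_params("wrist"); s=read_state(); p,d=grab_frame("wrist")
    if save: cv2.imwrite(save,p[:,:,::-1])
    X=cloud("wrist",d,c); q=p.astype(int)
    k=(q[...,1]>q[...,0]*1.5)&(q[...,1]>q[...,2]*1.4)&(q[...,1]>60)&(d>0)
    a=np.radians(psi()); e=np.array([np.cos(a),np.sin(a)]); r=X[k]-s["ee_pos"]
    u=r[:,:2]@e; v=r[:,:2]@[-e[1],e[0]]; g=(abs(v)<.008)&(u>.005)&(u<.06)&(r[:,2]>-.02)&(r[:,2]<.03)
    if g.sum()<20: print("few",g.sum()); return
    from scipy.stats import theilslopes
    i=np.random.default_rng(0).permutation(g.sum())[:600]
    m=theilslopes(r[g,2][i],u[g][i]); print("tilt mouth-up deg",round(-np.degrees(np.arctan(m[0])),2),"n",g.sum(),"u",u[g].min().round(3),u[g].max().round(3),"z at 0",m[1].round(4))
E
python3 - <<'E'
from h import *
tilt("pics/w2.png"); s=read_state(); print(psi(),s["ee_pos"],tool(np.array([.721,.344,.222])-s["ee_pos"]))
E
```

```text
tilt mouth-up deg 0.68 n 4259 u 0.005 0.055 z at 0 0.0063
24.57048180186983 [0.67575968 0.22369813 0.21625888] [ 9.12 -9.06 -0.51]
```

View pics/w2.png

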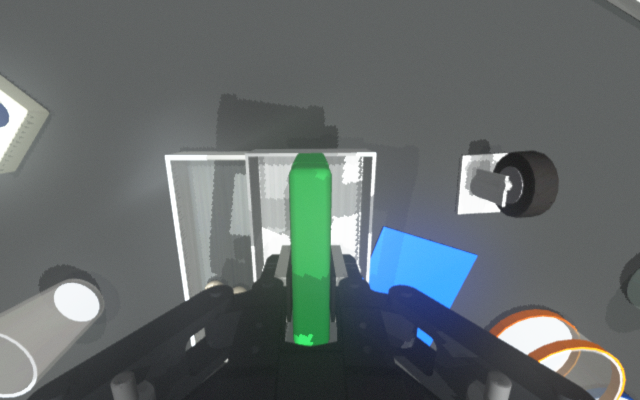

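Call:
{"fn": "play_rows", "kwargs": {
  "motion": [
    {"travel": [1,-1.2,0],"yaw": 0,"fingers": -1},
    {"travel": [3,-3.4,0],"yaw": 0,"fingers": -1},
    {"travel": [5,-6,0],"yaw": 0,"fingers": -1},
    {"travel": [7,-8,0],"yaw": 0,"fingers": -1},
    {"travel": [7.9,-9.1,1],"yaw": 0,"fingers": -1},
    {"travel": [7.9,-9.1,3.5],"yaw": 0,"fingers": -1},
    {"travel": [7.9,-9.1,5.5],"yaw": 0,"fingers": -1},
    {"travel": [7.9,-9.1,6.5],"yaw": 0,"fingers": -1},
    {"travel": [7.9,-9.1,6.5],"yaw": 0,"fingers": -1}
  ],
  "force": 20
}}

```text
time: 5.12
ee_pos: [0.7068, 0.3303, 0.1478]
orientation: [0.978, 0.211, -0.004, 0.001]
wrist_force: [-0.7, 0.3, -2.6]
grip_width: 0.0177
finger_force: 25.1
```

```bash
python3 - <<'E'
from h import *
c=camera_params("side"); p,d=grab_frame("side"); s=read_state(); print(psi(),s["ee_pos"],s["wrist_force"])
# top view trough check
a=np.radians(24.4); e=np.array([np.cos(a),np.sin(a)]); n=np.array([-e[1],e[0]]); C=np.array([.555,.2685])
T=[[*(C+e*i*.13+n*j*.054),.045] for i,j in((-1,-1),(1,-1),(1,1),(-1,1))]
im=p[:,:,::-1].copy(); cv2.polylines(im,[w2p("side",T).round().astype(int)],True,(0,0,255),1)
uv=w2p("side",s["ee_pos"])[0].astype(int); im=im[150:350,120:420]; cv2.imwrite("pics/s1.png",cv2.resize(im,(780,520),interpolation=2)); tilt()
E
```

```text
24.3105847696045 [0.7078826  0.33072786 0.15033589] [ 0.795686   -0.43316964 -2.32641723]
tilt mouth-up deg 1.24 n 4275 u 0.005 0.055 z at 0 0.0063
```

View pics/s1.png

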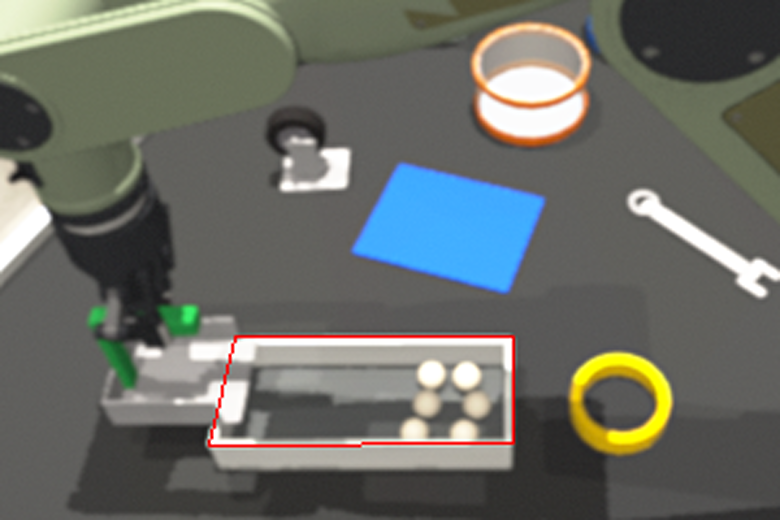

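The side picture shows the lip overlapping the trough's far wall, and the red trough model fits. The six balls are at the near end. Next I'll press the lip lightly on that wall to tilt the mouth up a little.

Call:
{"fn": "play_rows", "kwargs": {
  "motion": [
    {"travel": [0,-0.6,0.3],"yaw": 0,"fingers": -1},
    {"travel": [0,-0.6,0.5],"yaw": 0,"fingers": -1},
    {"travel": [0,-0.6,0.7],"yaw": 0,"fingers": -1},
    {"travel": [0,-0.6,0.8],"yaw": 0,"fingers": -1},
    {"travel": [0,-0.6,0.8],"yaw": 0,"fingers": -1}
  ]
}}

```text
time: 5.63
ee_pos: [0.7064, 0.3372, 0.1446]
orientation: [0.978, 0.211, 0.0, 0.0]
wrist_force: [0.9, -0.0, -1.8]
grip_width: 0.0178
finger_force: 25.2
```

```bash
python3 - <<'E'
from h import *
tilt(); s=read_state(); print(psi(),s["ee_pos"],s["wrist_force"],s["ft_torque"],s["finger_force"])
E
```

```text
tilt mouth-up deg 1.14 n 4294 u 0.005 0.055 z at 0 0.0064
24.33632805544917 [0.70640163 0.33715708 0.14462502] [ 0.43203885  0.66955616 -1.92162188] [-0.00568799  0.02829487  0.00424211] 25.200287997722626
```

Call:
{"fn": "play_rows", "kwargs": {
  "motion": [
    {"travel": [0,0,0.2],"yaw": 0,"fingers": -1},
    {"travel": [0,0,0.3],"yaw": 0,"fingers": -1},
    {"travel": [0,0,0.4],"yaw": 0,"fingers": -1},
    {"travel": [0,0,0.5],"yaw": 0,"fingers": -1},
    {"travel": [0,0,0.5],"yaw": 0,"fingers": -1}
  ],
  "force": 20
}}

```text
time: 6.1
ee_pos: [0.7085, 0.3381, 0.1435]
orientation: [0.978, 0.211, 0.004, -0.001]
wrist_force: [0.9, 1.5, 6.9]
grip_width: 0.0177
finger_force: 26.8
```

```bash
python3 - <<'E'
from h import *
tilt(); s=read_state(); print(psi(),s["ee_pos"],s["wrist_force"],s["ft_torque"],s["finger_force"])
E
```

```text
tilt mouth-up deg 2.18 n 4201 u 0.005 0.055 z at 0 0.0064
24.343287978491638 [0.708482   0.33808532 0.1434803 ] [2.16219517 1.39605533 7.79480269] [ 0.04765866 -0.06485968  0.01962224] 26.827847957611084
```

Call:
{"fn": "play_rows", "kwargs": {
  "motion": [
    {"travel": [0,0,0.3],"yaw": 0,"fingers": -1},
    {"travel": [0,0,0.5],"yaw": 0,"fingers": -1},
    {"travel": [0,0,0.5],"yaw": 0,"fingers": -1},
    {"travel": [0,0,0],"yaw": 0,"fingers": -1},
    {"travel": [0,0,-1.5],"yaw": 0,"fingers": -1},
    {"travel": [0,0,-2.5],"yaw": 0,"fingers": -1},
    {"travel": [0,0,-2.5],"yaw": 0,"fingers": -1}
  ]
}}

```text
time: 6.73
ee_pos: [0.7073, 0.3376, 0.167]
orientation: [0.978, 0.211, 0.002, -0.0]
wrist_force: [0.6, 0.1, -2.7]
grip_width: 0.0179
finger_force: 25.9
```

```bash
python3 - <<'E'
from h import *
tilt(); s=read_state(); print(psi(),s["ee_pos"],s["wrist_force"],s["orientation"],s["finger_force"])
E
```

```text
tilt mouth-up deg 4.4 n 4174 u 0.005 0.055 z at 0 0.0068
24.336651687705157 [0.70683945 0.33738834 0.16564156] [-0.06066544 -0.21722249 -1.96728292] [ 9.77531725e-01  2.10784249e-01  1.29235029e-03 -2.37733592e-04] 25.838524103164673
```

Call:
{"fn": "play_rows", "kwargs": {
  "motion": [
    {"travel": [-2,0,0],"yaw": 0,"fingers": -1},
    {"travel": [-5,0,0],"yaw": 0,"fingers": -1},
    {"travel": [-8.5,0,0],"yaw": 0,"fingers": -1},
    {"travel": [-11,0,0],"yaw": 0,"fingers": -1},
    {"travel": [-11.2,0,1],"yaw": 0,"fingers": -1},
    {"travel": [-11.2,0,3],"yaw": 0,"fingers": -1},
    {"travel": [-11.2,0,4.5],"yaw": 0,"fingers": -1},
    {"travel": [-11.2,0,5],"yaw": 0,"fingers": -1},
    {"travel": [-11.2,0,5.6],"yaw": 0,"fingers": -1},
    {"travel": [-11.2,0,5.6],"yaw": 0,"fingers": -1}
  ]
}}

```text
time: 7.62
ee_pos: [0.6045, 0.2911, 0.1086]
orientation: [0.978, 0.211, -0.0, 0.0]
wrist_force: [0.1, 0.0, -1.8]
grip_width: 0.0174
finger_force: 25.8
```

```bash
cat >> h.py <<'E'
C=np.array([.555,.2685]); A=np.radians(24.4); E=np.array([np.cos(A),np.sin(A)]); N=np.array([-E[1],E[0]])
def where():
    s=read_state(); r=s["ee_pos"][:2]-C; print("t",s["time"],"s",(r@E).round(4),"n",(r@N).round(4),"z",s["ee_pos"][2].round(4),"psi",psi().round(2),"F",s["wrist_force"].round(1),"q",s["orientation"][2:].round(4),"tool",(s["wrist_force"][:2]@E).round(1))
E
python3 - <<'E'
from h import *
tilt(); where()
E
```

```text
tilt mouth-up deg 4.92 n 4172 u 0.005 0.055 z at 0 0.0069
t 7.6667 s 0.0548 n 0.0002 z 0.1086 psi 24.34 F [ 0.2 -0.4 -1.5] q [ 0.0006 -0.0001] tool 0.1
```

Call:
{"fn": "play_rows", "kwargs": {
  "motion": [
    {"travel": [0,0,0.2],"yaw": 0,"fingers": -1},
    {"travel": [0,0,0.4],"yaw": 0,"fingers": -1},
    {"travel": [0,0,0.6],"yaw": 0,"fingers": -1},
    {"travel": [0,0,0.8],"yaw": 0,"fingers": -1},
    {"travel": [0,0,0.8],"yaw": 0,"fingers": -1}
  ]
}}

```text
time: 8.08
ee_pos: [0.6045, 0.2911, 0.1073]
orientation: [0.978, 0.211, 0.002, -0.0]
wrist_force: [-12.2, -5.5, 28.8]
grip_width: 0.0177
finger_force: 30.4
```

```bash
python3 - <<'E'
from h import *
tilt(); where()
E
```

```text
tilt mouth-up deg 4.2 n 4196 u 0.005 0.055 z at 0 0.007
t 8.1333 s 0.0544 n 0.0001 z 0.1073 psi 24.34 F [-11.4  -4.8  29.6] q [ 0.0018 -0.0003] tool -12.3
```

Call:
{"fn": "play_rows", "kwargs": {
  "motion": [
    {"travel": [-0.2,0,-0.2],"yaw": 0,"fingers": -1},
    {"travel": [-0.5,0,-0.3],"yaw": 0,"fingers": -1},
    {"travel": [-0.7,0,-0.3],"yaw": 0,"fingers": -1},
    {"travel": [-0.7,0,-0.3],"yaw": 0,"fingers": -1}
  ]
}}

```text
time: 8.47
ee_pos: [0.5983, 0.2883, 0.1044]
orientation: [0.978, 0.211, 0.001, -0.0]
wrist_force: [-1.7, 0.2, 7.8]
grip_width: 0.0179
finger_force: 27.3
```

```bash
python3 - <<'E'
from h import *
tilt(); where()
E
```

```text
tilt mouth-up deg 1.2 n 4365 u 0.005 0.055 z at 0 0.0073
t 8.5167 s 0.0474 n 0.0002 z 0.1043 psi 24.34 F [-2.  -1.2  8.4] q [ 0.0005 -0.0001] tool -2.3
```

Call:
{"fn": "play_rows", "kwargs": {
  "motion": [
    {"travel": [-0.3,0,-0.2],"yaw": 0,"fingers": -1},
    {"travel": [-1,0,-0.2],"yaw": 0,"fingers": -1},
    {"travel": [-1.8,0,-0.2],"yaw": 0,"fingers": -1},
    {"travel": [-2.6,0,-0.2],"yaw": 0,"fingers": -1},
    {"travel": [-3.4,0,-0.2],"yaw": 0,"fingers": -1},
    {"travel": [-4.2,0,-0.2],"yaw": 0,"fingers": -1},
    {"travel": [-5,0,-0.2],"yaw": 0,"fingers": -1},
    {"travel": [-5.8,0,-0.2],"yaw": 0,"fingers": -1},
    {"travel": [-6.6,0,-0.2],"yaw": 0,"fingers": -1},
    {"travel": [-7.2,0,-0.2],"yaw": 0,"fingers": -1}
  ]
}}

```text
time: 9.35
ee_pos: [0.5311, 0.2579, 0.1051]
orientation: [0.978, 0.211, -0.0, 0.0]
wrist_force: [1.2, 0.5, -2.4]
grip_width: 0.0177
finger_force: 25.9
```

```bash
python3 - <<'E'
from h import *
tilt(); where()
p,d=grab_frame("side"); im=p[:,:,::-1][230:350,180:360]; cv2.imwrite("pics/s2.png",cv2.resize(im,(780,520),interpolation=2))
E
```

```text
tilt mouth-up deg 1.44 n 4352 u 0.005 0.055 z at 0 0.0073
t 9.4 s -0.0273 n 0.0003 z 0.105 psi 24.34 F [-1.4 -0.3 -3.1] q [-0.0013  0.0004] tool -1.4
```

View pics/s2.png

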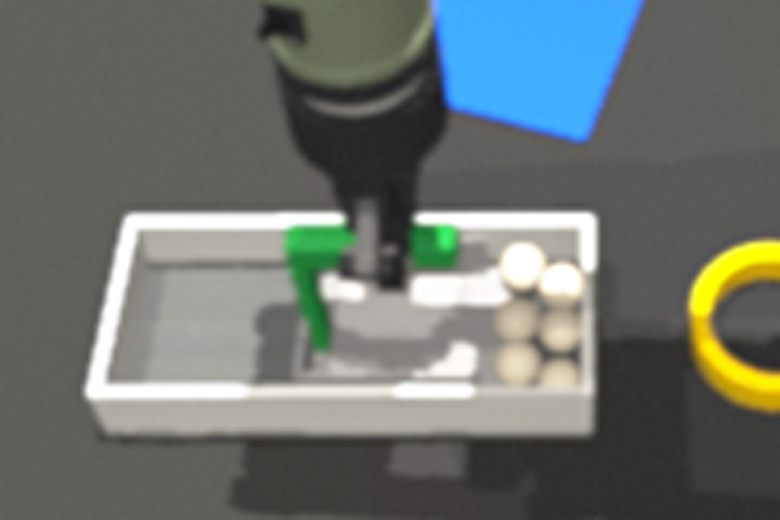

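The side picture shows the balls packed in two rows of three against the near end wall at about (540,310), with the lip just behind them. I'll push slowly up to the wall.

Call:
{"fn": "play_rows", "kwargs": {
  "motion": [
    {"travel": [-0.3,0,0],"yaw": 0,"fingers": -1},
    {"travel": [-0.7,0,0],"yaw": 0,"fingers": -1},
    {"travel": [-1.1,0,0],"yaw": 0,"fingers": -1},
    {"travel": [-1.5,0,0],"yaw": 0,"fingers": -1},
    {"travel": [-1.9,0,0],"yaw": 0,"fingers": -1},
    {"travel": [-2.3,0,0],"yaw": 0,"fingers": -1},
    {"travel": [-2.7,0,0],"yaw": 0,"fingers": -1},
    {"travel": [-3.1,0,0],"yaw": 0,"fingers": -1},
    {"travel": [-3.4,0,0],"yaw": 0,"fingers": -1},
    {"travel": [-3.7,0,0],"yaw": 0,"fingers": -1}
  ]
}}

```text
time: 10.28
ee_pos: [0.4993, 0.2437, 0.1057]
orientation: [0.978, 0.211, 0.002, -0.0]
wrist_force: [5.0, 2.2, -2.8]
grip_width: 0.018
finger_force: 25.9
```

```bash
python3 - <<'E'
from h import *
tilt(); where()
p,d=grab_frame("side"); im=p[:,:,::-1][230:350,180:360]; cv2.imwrite("pics/s3.png",cv2.resize(im,(780,520),interpolation=2))
E
```

```text
tilt mouth-up deg -0.11 n 4430 u 0.005 0.056 z at 0 0.0072
t 10.3333 s -0.0614 n 0.0004 z 0.1058 psi 24.31 F [ 2.   1.1 -3.4] q [ 0.0013 -0.0004] tool 2.2
```

Call:
{"fn": "play_rows", "kwargs": {
  "motion": [
    {"travel": [-0.3,0,0.1],"yaw": 0,"fingers": -1},
    {"travel": [-0.6,0,0.1],"yaw": 0,"fingers": -1},
    {"travel": [-0.9,0,0.1],"yaw": 0,"fingers": -1},
    {"travel": [-1.1,0,0.1],"yaw": 0,"fingers": -1},
    {"travel": [-1.1,0,0.1],"yaw": 0,"fingers": -1}
  ]
}}

```text
time: 10.8
ee_pos: [0.4935, 0.241, 0.1077]
orientation: [0.978, 0.21, 0.007, -0.002]
wrist_force: [8.8, 3.6, 6.4]
grip_width: 0.0176
finger_force: 27.9
```

```bash
python3 - <<'E'
from h import *
tilt(); where()
p,d=grab_frame("side"); c=camera_params("side"); im=p[:,:,::-1].copy()
X=cloud("side",d,c); w=(p.min(2)>150)&(d>0); R=X[...,:2]-C; s=R@E; n=R@N; k=w&(abs(n)<.045)&(s<-.02)&(s>-.122)&(X[...,2]<.05)&(X[...,2]>.02)
for b in np.arange(-.122,-.02,.006): q=k&(s>=b)&(s<b+.006); print(round(b,3),q.sum(),np.percentile(X[q][:,2],[50,90]).round(4) if q.sum() else '')
im=im[230:350,180:360]; cv2.imwrite("pics/s4.png",cv2.resize(im,(780,520),interpolation=2))
E
```

```text
tilt mouth-up deg -3.48 n 4627 u 0.005 0.057 z at 0 0.0071
t 10.85 s -0.0673 n 0.0004 z 0.1076 psi 24.29 F [8.4 3.8 6.6] q [ 0.0071 -0.0016] tool 9.2
-0.122 34 [0.0282 0.0315]
-0.116 49 [0.0299 0.0327]
-0.11 52 [0.0292 0.0315]
-0.104 58 [0.0282 0.0395]
-0.098 59 [0.0309 0.0359]
-0.092 63 [0.0315 0.0348]
-0.086 48 [0.0298 0.0358]
-0.08 11 [0.0357 0.0425]
-0.074 3 [0.0333 0.034 ]
-0.068 5 [0.0365 0.0459]
-0.062 5 [0.0437 0.046 ]
-0.056 5 [0.0352 0.0463]
-0.05 5 [0.0451 0.0475]
-0.044 6 [0.0421 0.0473]
-0.038 5 [0.0335 0.0479]
-0.032 5 [0.043  0.0469]
-0.026 5 [0.0358 0.0484]
```

View pics/s4.png

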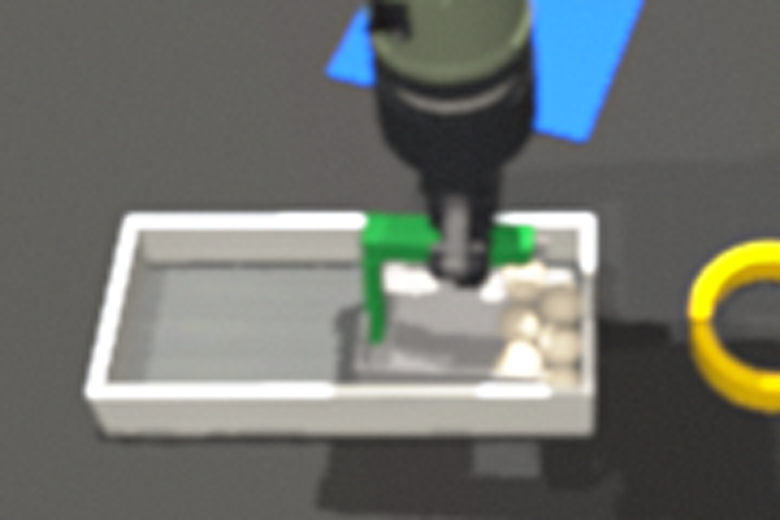

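The picture shows the balls on the lip, but the scoop has pitched mouth-down in the grip. I'll press it flat on the floor while easing back, grip harder, then push up to the wall.

Call:
{"fn": "play_rows", "kwargs": {
  "motion": [
    {"travel": [0.4,0,0.2],"yaw": 0,"fingers": -1},
    {"travel": [0.8,0,0.5],"yaw": 0,"fingers": -1},
    {"travel": [1.1,0,0.7],"yaw": 0,"fingers": -1},
    {"travel": [1.1,0,0.7],"yaw": 0,"fingers": -1},
    {"travel": [1.1,0,0.7],"yaw": 0,"fingers": -1}
  ]
}}

```text
time: 11.32
ee_pos: [0.5004, 0.2442, 0.1027]
orientation: [0.978, 0.21, 0.003, -0.001]
wrist_force: [-4.4, -1.2, 27.6]
grip_width: 0.0178
finger_force: 31.5
```

```bash
python3 - <<'E'
from h import *
tilt(); where()
E
```

```text
tilt mouth-up deg 0.61 n 4544 u 0.005 0.056 z at 0 0.0084
t 11.3667 s -0.0598 n 0.0005 z 0.1026 psi 24.31 F [-4.7 -1.1 25.8] q [ 0.0033 -0.0009] tool -4.7
```

Call:
{"fn": "play_rows", "kwargs": {
  "motion": [
    {"travel": [0,0,0],"yaw": 0,"fingers": -1},
    {"travel": [0,0,-0.2],"yaw": 0,"fingers": -1},
    {"travel": [-0.2,0,-0.3],"yaw": 0,"fingers": -1},
    {"travel": [-0.5,0,-0.3],"yaw": 0,"fingers": -1},
    {"travel": [-0.8,0,-0.3],"yaw": 0,"fingers": -1},
    {"travel": [-1.1,0,-0.3],"yaw": 0,"fingers": -1},
    {"travel": [-1.4,0,-0.3],"yaw": 0,"fingers": -1},
    {"travel": [-1.4,0,-0.3],"yaw": 0,"fingers": -1}
  ],
  "force": 80
}}

```text
time: 12.03
ee_pos: [0.4945, 0.2415, 0.1054]
orientation: [0.978, 0.21, 0.012, -0.003]
wrist_force: [12.8, 6.1, 8.6]
grip_width: 0.0171
finger_force: 78.9
```

```bash
python3 - <<'E'
from h import *
tilt(); where()
E
```

```text
tilt mouth-up deg -2.09 n 4662 u 0.005 0.057 z at 0 0.0084
t 12.0833 s -0.0661 n 0.0004 z 0.1055 psi 24.25 F [12.9  6.3  8.6] q [ 0.0122 -0.003 ] tool 14.3
```

```bash
python3 - <<'E'
from h import *
for n in ("side","top"):
    p,d=grab_frame(n); cv2.imwrite(f"pics/{n}5.png",p[:,:,::-1]); np.save(n+"5d.npy",d)
    for r in look_for(n,"ball0_center")[:10]:
        q=np.array(r["point"])[:2]-C; print(n,round(r["conf"],2),"s",(q@E).round(4),"n",(q@N).round(4),"z",round(r["point"][2],4))
im=cv2.imread("pics/side5.png")[265:335,280:330]; a=cv2.resize(im,(400,560),interpolation=cv2.INTER_CUBIC)
im=cv2.imread("pics/top5.png")[195:240,235:285]; b=cv2.resize(im,(400,360),interpolation=cv2.INTER_CUBIC)
o=np.zeros((560,800,3),np.uint8); o[:,:400]=a; o[:360,400:]=b; cv2.imwrite("pics/balls5.png",o)
# green lip/pan front position from depth: pan walls top in side cloud
E
```

```text
side 0.71 s -0.0412 n 0.0061 z 0.011
side 0.59 s -0.1138 n -0.0114 z 0.0307
```

View pics/balls5.png

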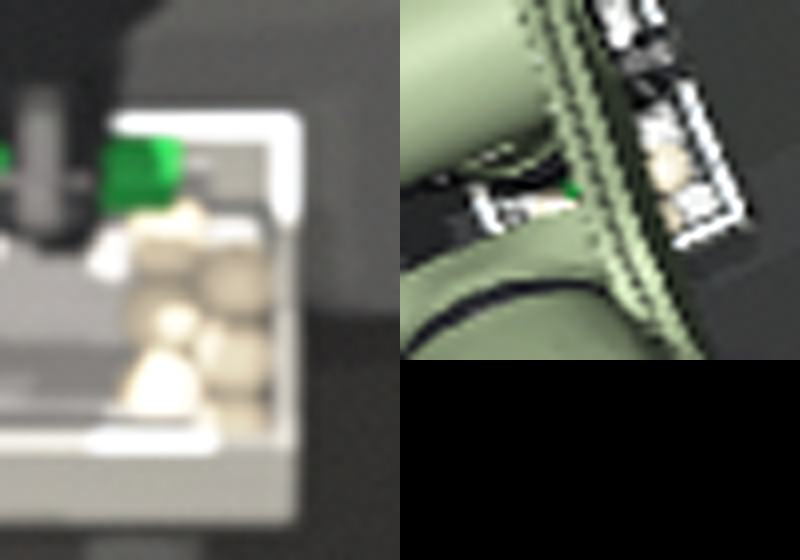

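The side crop shows all six balls in two rows, at about (165,225–385) and (235,280–415). The pan's far side wall reaches almost to the end wall at (265,235). I'll check their lateral places.

```bash
python3 - <<'E'
from h import *
uv=np.array([[165,235],[165,315],[165,385],[235,280],[238,350],[240,415],[272,250],[265,235]])/8.+[280,265]
for z in(.0195,):
    q=plane("side",uv[:6],z)[:,:2]-C; print(np.c_[q@E,q@N].round(4).tolist())
q=plane("side",uv[7:],.041)[:,:2]-C; print("pan wall end",q@E,q@N)
q=plane("side",np.array([[300,120],[297,435],[275,215]])/8.+[280,265],.045)[:,:2]-C; print("rim",np.c_[q@E,q@N].round(4).tolist())
E
```

```text
[[-0.0901, -0.0273], [-0.0911, -0.0003], [-0.092, 0.0224], [-0.1116, -0.0119], [-0.113, 0.0112], [-0.114, 0.032]]
pan wall end [-0.1210163] [-0.01435319]
rim [[-0.1311, -0.0513], [-0.131, 0.0516], [-0.124, -0.0187]]
```

Call:
{"fn": "play_rows", "kwargs": {
  "motion": [
    {"travel": [0.5,0,0.1],"yaw": 0,"fingers": -1},
    {"travel": [0.9,0,0.2],"yaw": 0,"fingers": -1},
    {"travel": [0.9,0,0.2],"yaw": 0,"fingers": -1},
    {"travel": [0.9,0,0.2],"yaw": 0,"fingers": -0.2},
    {"travel": [0.9,0,0],"yaw": 0,"fingers": -0.2},
    {"travel": [0.9,0,0],"yaw": 0,"fingers": -0.2},
    {"travel": [0.9,0,0],"yaw": 0,"fingers": -0.2}
  ],
  "force": 25
}}

```text
time: 12.87
ee_pos: [0.4932, 0.2408, 0.0999]
orientation: [0.978, 0.211, -0.001, 0.0]
wrist_force: [-0.0, -0.6, -0.2]
grip_width: 0.0342
finger_force: 0.0
```

```bash
python3 - <<'E'
from h import *
tilt(); where(); print(read_state()["grip_width"])
c=camera_params("wrist"); s=read_state(); p,d=grab_frame("wrist"); X=cloud("wrist",d,c); q=p.astype(int)
k=(q[...,1]>q[...,0]*1.5)&(q[...,1]>q[...,2]*1.4)&(q[...,1]>60)&(d>0); R=X[k]; R=R[(R[:,2]>.1)&(R[:,2]<.12)]; r=R[:,:2]-C; print("bar s",np.percentile(r@E,[0.5,99.5]),"n",np.percentile(r@N,[1,50,99]))
E
```

```text
tilt mouth-up deg -0.09 n 4952 u 0.005 0.06 z at 0 0.0109
t 12.9167 s -0.0677 n 0.0003 z 0.0999 psi 24.35 F [-0.2 -0.4 -1.2] q [-0.0009  0.0003] tool -0.4
0.03454806539752653
bar s [-0.09073379 -0.00494235] n [-0.00781861  0.0007816   0.00943497]
```

Call:
{"fn": "play_rows", "kwargs": {
  "motion": [
    {"travel": [1,0,-0.2],"yaw": 0,"fingers": -0.2},
    {"travel": [3,0,-0.3],"yaw": 0,"fingers": -0.2},
    {"travel": [5,0,-0.3],"yaw": 0,"fingers": -0.2},
    {"travel": [5,0,-0.3],"yaw": 0,"fingers": -1},
    {"travel": [5,0,-0.3],"yaw": 0,"fingers": -1},
    {"travel": [5,0,-0.3],"yaw": 0,"fingers": -1},
    {"travel": [5,0,-0.3],"yaw": 0,"fingers": -1},
    {"travel": [5,0,-0.3],"yaw": 0,"fingers": -1}
  ],
  "force": 110
}}

```text
time: 13.63
ee_pos: [0.5405, 0.2622, 0.1038]
orientation: [0.978, 0.211, 0.002, -0.0]
wrist_force: [4.9, 1.5, 0.7]
grip_width: 0.0165
finger_force: 107.2
```

```bash
python3 - <<'E'
from h import *
where(); print(read_state()["grip_width"],read_state()["finger_force"])
E
```

```text
t 13.6333 s -0.0158 n 0.0003 z 0.1038 psi 24.32 F [4.9 1.5 0.7] q [ 0.002  -0.0005] tool 5.0
0.016510145812226623 107.19599529867992
```

Call:
{"fn": "play_rows", "kwargs": {
  "motion": [
    {"travel": [0,0,0.3],"yaw": 0,"fingers": -1},
    {"travel": [-0.3,0,0.3],"yaw": 0,"fingers": -1},
    {"travel": [-0.6,0,0.3],"yaw": 0,"fingers": -1},
    {"travel": [-0.9,0,0.3],"yaw": 0,"fingers": -1},
    {"travel": [-1.2,0,0.3],"yaw": 0,"fingers": -1},
    {"travel": [-1.2,0,0.3],"yaw": 0,"fingers": -1}
  ]
}}

```text
time: 14.13
ee_pos: [0.5378, 0.2609, 0.1063]
orientation: [0.978, 0.21, 0.014, -0.003]
wrist_force: [16.1, 6.9, 10.6]
grip_width: 0.0163
finger_force: 108.6
```

```bash
python3 - <<'E'
from h import *
where()
p,d=grab_frame("side"); cv2.imwrite("pics/side6.png",p[:,:,::-1])
E
```

```text
t 14.1333 s -0.0188 n 0.0002 z 0.1063 psi 24.29 F [16.1  6.9 10.6] q [ 0.0138 -0.0031] tool 17.5
```

Call:
{"fn": "play_rows", "kwargs": {
  "motion": [
    {"travel": [0.6,0,0.2],"yaw": 0,"fingers": -1},
    {"travel": [1.2,0,0.4],"yaw": 0,"fingers": -1},
    {"travel": [1.2,0,0.7],"yaw": 0,"fingers": -1},
    {"travel": [1.5,0,0.7],"yaw": 0,"fingers": -1},
    {"travel": [1.9,0,0.7],"yaw": 0,"fingers": -1},
    {"travel": [2.3,0,0.7],"yaw": 0,"fingers": -1},
    {"travel": [2.3,0,0.7],"yaw": 0,"fingers": -1}
  ],
  "force": 22
}}

```text
time: 14.77
ee_pos: [0.5507, 0.2668, 0.102]
orientation: [0.978, 0.211, 0.004, -0.001]
wrist_force: [-7.6, -3.9, 43.6]
grip_width: 0.0164
finger_force: 116.7
```

```bash
cat >> h.py <<'E'
def bar():
    "scoop bar from the wrist camera: pitch (deg, mouth up) and end positions along E"
    c=camera_params("wrist"); p,d=grab_frame("wrist"); X=cloud("wrist",d,c); q=p.astype(int)
    k=(q[...,1]>q[...,0]*1.5)&(q[...,1]>q[...,2]*1.4)&(q[...,1]>60)&(d>0); r=X[k]; r=r[(r[:,2]>.06)&(r[:,2]<.3)]
    s=read_state(); u=(r[:,:2]-s["ee_pos"][:2])@[np.cos(np.radians(psi())),np.sin(np.radians(psi()))]; z=r[:,2]-s["ee_pos"][2]
    g=(z>-.004)&(z<.02)&(u>-.1)&(u<.06); u,z=u[g],z[g]
    lo,hi=np.percentile(u,[.5,99.5]); print("u range",lo.round(4),hi.round(4),len(u))
    b=[(x,np.median(z[(u>=x)&(u<x+.005)]).round(4)) for x in np.arange(lo,hi-.004,.005) if ((u>=x)&(u<x+.005)).sum()>8]
    b=np.array(b); print(b[:,1].tolist()); m=np.polyfit(b[:,0],b[:,1],1); print("tilt",-np.degrees(m[0]).round(2))
E
python3 - <<'E'
from h import *
where(); bar()
E
```

```text
t 14.7667 s -0.0047 n 0.0002 z 0.102 psi 24.34 F [-7.6 -3.9 43.6] q [ 0.0035 -0.0008] tool -8.5
u range -0.026 0.0095 3004
[0.0112, 0.0108, 0.0103, 0.0098, 0.0094, 0.009, 0.0076]
tilt 6.26
```

Call:
{"fn": "play_rows", "kwargs": {
  "motion": [
    {"travel": [-0.2,0,-0.3],"yaw": 0,"fingers": -1},
    {"travel": [-0.4,0,-0.6],"yaw": 0,"fingers": -1},
    {"travel": [-0.4,0,-0.9],"yaw": 0,"fingers": -1},
    {"travel": [-0.4,0,-1.2],"yaw": 0,"fingers": -1},
    {"travel": [-0.4,0,-1.5],"yaw": 0,"fingers": -1},
    {"travel": [-0.4,0,-1.8],"yaw": 0,"fingers": -1},
    {"travel": [-0.4,0,-2.1],"yaw": 0,"fingers": -1},
    {"travel": [-0.4,0,-2.3],"yaw": 0,"fingers": -1}
  ]
}}

```text
time: 15.48
ee_pos: [0.5456, 0.2645, 0.116]
orientation: [0.978, 0.211, -0.001, 0.0]
wrist_force: [0.3, -0.3, -3.9]
grip_width: 0.0166
finger_force: 109.8
```

```bash
python3 - <<'E'
from h import *
where(); bar()
E
```

```text
t 15.4833 s -0.0102 n 0.0002 z 0.116 psi 24.34 F [ 0.3 -0.3 -3.9] q [-0.0007  0.0002] tool 0.1
u range -0.0268 0.0091 2998
[0.0106, 0.0101, 0.0097, 0.0093, 0.0088, 0.0084, 0.0075]
tilt 5.57
```

Call:
{"fn": "play_rows", "kwargs": {
  "motion": [
    {"travel": [0,0,-0.4],"yaw": 0,"fingers": -1},
    {"travel": [0,0,-1.2],"yaw": 0,"fingers": -1},
    {"travel": [0,0,-2.4],"yaw": 0,"fingers": -1},
    {"travel": [0,0,-3.8],"yaw": 0,"fingers": -1},
    {"travel": [0,0,-5.2],"yaw": 0,"fingers": -1},
    {"travel": [0,0,-6.6],"yaw": 0,"fingers": -1},
    {"travel": [0,0,-8],"yaw": 0,"fingers": -1},
    {"travel": [0,0,-9.3],"yaw": 0,"fingers": -1},
    {"travel": [0,0,-10.3],"yaw": 0,"fingers": -1},
    {"travel": [0,0,-10.8],"yaw": 0,"fingers": -1}
  ]
}}

```text
time: 16.37
ee_pos: [0.5464, 0.2649, 0.2264]
orientation: [0.978, 0.211, 0.001, -0.0]
wrist_force: [1.0, 0.1, -2.9]
grip_width: 0.0163
finger_force: 109.8
```

```bash
python3 - <<'E'
from h import *
where(); bar(); print(tool(np.array([.4076,-.0394,.2266])-read_state()["ee_pos"]))
p,d=grab_frame("side"); X=cloud("side",d); cv2.imwrite("pics/side7.png",p[:,:,::-1])
R=X[...,:2]-C; w=(d>0)&(abs(R@N)<.04)&(R@E>-.118)&(R@E<.0)&(X[...,2]<.04); print("white in trough", (w&(p.min(2)>140)).sum(), "px seen",w.sum(), np.percentile(X[w][:,2],[50,95,99]))
E
```

```text
t 16.3667 s -0.0093 n 0.0002 z 0.2264 psi 24.34 F [ 1.   0.1 -2.9] q [ 0.0014 -0.0003] tool 0.9
u range -0.0268 0.0092 3041
[0.0108, 0.0103, 0.0099, 0.0095, 0.0091, 0.0087, 0.0079]
tilt 5.2
[-25.21  22.    -0.09]
white in trough 63 px seen 1154 [0.00476348 0.00734028 0.00846983]
```

Call:
{"fn": "play_rows", "kwargs": {
  "motion": [
    {"travel": [-0.2,0.2,0],"yaw": 0,"fingers": -1},
    {"travel": [-0.7,0.6,0],"yaw": -1,"fingers": -1},
    {"travel": [-1.4,1.2,0],"yaw": -3,"fingers": -1},
    {"travel": [-2.3,2,0],"yaw": -6,"fingers": -1},
    {"travel": [-3.3,2.9,0],"yaw": -10,"fingers": -1},
    {"travel": [-4.4,3.8,0],"yaw": -14,"fingers": -1},
    {"travel": [-5.4,4.7,0],"yaw": -18,"fingers": -1},
    {"travel": [-6.5,5.7,0],"yaw": -22,"fingers": -1},
    {"travel": [-7.5,6.6,0],"yaw": -26,"fingers": -1},
    {"travel": [-8.6,7.5,0],"yaw": -30,"fingers": -1}
  ]
}}

```text
time: 17.3
ee_pos: [0.4974, 0.1597, 0.2234]
orientation: [0.889, 0.458, -0.001, -0.0]
wrist_force: [-0.7, 0.3, -3.9]
grip_width: 0.0164
finger_force: 109.8
```

Call:
{"fn": "play_rows", "kwargs": {
  "motion": [
    {"travel": [-1.4,0.3,0],"yaw": -4,"fingers": -1},
    {"travel": [-2.7,0.5,0],"yaw": -8,"fingers": -1},
    {"travel": [-4.1,0.8,0],"yaw": -12,"fingers": -1},
    {"travel": [-5.5,1.1,0],"yaw": -16,"fingers": -1},
    {"travel": [-6.9,1.4,0],"yaw": -20,"fingers": -1},
    {"travel": [-8.2,1.6,0],"yaw": -24,"fingers": -1},
    {"travel": [-9.6,1.9,0],"yaw": -28,"fingers": -1},
    {"travel": [-11,2.2,0],"yaw": -32,"fingers": -1},
    {"travel": [-12.4,2.4,0],"yaw": -36,"fingers": -1},
    {"travel": [-13.7,2.7,0],"yaw": -40,"fingers": -1}
  ]
}}

```text
time: 18.13
ee_pos: [0.4389, 0.0329, 0.2235]
orientation: [0.678, 0.735, -0.001, -0.001]
wrist_force: [0.4, -0.2, -3.4]
grip_width: 0.0164
finger_force: 109.8
```

Call:
{"fn": "play_rows", "kwargs": {
  "motion": [
    {"travel": [-1.2,-0.7,0.2],"yaw": -3,"fingers": -1},
    {"travel": [-2.4,-1.3,0.6],"yaw": -6,"fingers": -1},
    {"travel": [-3.4,-1.9,1.2],"yaw": -9,"fingers": -1},
    {"travel": [-4.4,-2.4,1.8],"yaw": -11,"fingers": -1},
    {"travel": [-5.3,-2.9,2.5],"yaw": -13,"fingers": -1},
    {"travel": [-6,-3.3,3.2],"yaw": -14.5,"fingers": -1},
    {"travel": [-6.5,-3.6,3.8],"yaw": -15.5,"fingers": -1},
    {"travel": [-6.8,-3.8,4.3],"yaw": -15.7,"fingers": -1},
    {"travel": [-7,-3.9,4.6],"yaw": -15.7,"fingers": -1},
    {"travel": [-7,-3.9,4.8],"yaw": -15.7,"fingers": -1}
  ]
}}

```text
time: 18.97
ee_pos: [0.4063, -0.0392, 0.1757]
orientation: [0.574, 0.819, -0.0, -0.001]
wrist_force: [-0.4, 0.1, -3.3]
grip_width: 0.0163
finger_force: 109.8
```

```bash
python3 - <<'E'
from h import *
where(); bar(); s=read_state(); print(s["ee_pos"],s["joints"].round(2),tool(np.array([.469,-.2086,.178])-s["ee_pos"]))
for n in("side","top"):
    p,d=grab_frame(n); cv2.imwrite(f"pics/{n}8.png",p[:,:,::-1])
p=cv2.imread("pics/side8.png"); a=p[80:380,60:560]; q=cv2.imread("pics/top8.png")[130:310,150:450]
o=np.vstack([cv2.resize(a,(500,300)),np.zeros((300,500,3),np.uint8)]); o[300:,:]=cv2.resize(q,(500,300)); cv2.imwrite("pics/mix8.png",o)
r=look_for("side","ball0_center"); print([(round(x["conf"],2),np.round(x["point"],3).tolist()) for x in r])
E
```

```text
t 18.9667 s -0.2626 n -0.2187 z 0.1757 psi 110.0 F [-0.4  0.1 -3.3] q [-0.0003 -0.0006] tool -0.3
u range -0.0257 0.0101 3007
[0.011, 0.0106, 0.0102, 0.0097, 0.0094, 0.0088, 0.0077]
tilt 5.85
[ 0.40647703 -0.03895003  0.17567857] [-0.12  0.13  2.04  0.    0.98 -0.47] [-18.08   0.07  -0.24]
[(0.64, [0.433, -0.064, 0.103]), (0.28, [0.405, -0.045, 0.102])]
```

Call:
{"fn": "play_rows", "kwargs": {
  "motion": [
    {"travel": [-0.8,0,-0.2],"yaw": 0,"fingers": -1},
    {"travel": [-2.6,0,-0.2],"yaw": 0,"fingers": -1},
    {"travel": [-5.6,0,-0.2],"yaw": 0,"fingers": -1},
    {"travel": [-9.7,0,-0.2],"yaw": 0,"fingers": -1},
    {"travel": [-13.8,0,-0.2],"yaw": 0,"fingers": -1},
    {"travel": [-17.9,0,-0.2],"yaw": 0,"fingers": -1},
    {"travel": [-18,0,-0.2],"yaw": 0,"fingers": -1},
    {"travel": [-18,0,-0.2],"yaw": 0,"fingers": -1},
    {"travel": [-18,0,-0.2],"yaw": 0,"fingers": -1},
    {"travel": [-18,0,-0.2],"yaw": 0,"fingers": -1}
  ]
}}

```text
time: 20.0
ee_pos: [0.4682, -0.2073, 0.1782]
orientation: [0.573, 0.82, -0.0, -0.0]
wrist_force: [1.6, -0.3, -3.2]
grip_width: 0.0162
finger_force: 109.9
```

```bash
cat >> h.py <<'E'
def spots(n="top"):
    "white blobs near the dish in the top camera, z-checked"
    p,d=grab_frame(n); cv2.imwrite(f"pics/{n}_{read_state()['time']:.1f}.png",p[:,:,::-1]); X=cloud(n,d)
    r=np.hypot(X[...,0]-.518,X[...,1]+.343); k=(r<.056)&(d>0)&(X[...,2]<.06)
    for lo,hi in((0,.012),(.012,.034),(.034,.06)): print(n,"dish z",lo,hi,(k&(X[...,2]>=lo)&(X[...,2]<hi)).sum())
    b=look_for(n,"ball0_center"); print([(round(x["conf"],2),np.round(x["point"],3).tolist()) for x in b])
E
python3 - <<'E'
from h import *
where(); print(read_state()["ee_pos"]); bar(); spots("side"); spots("top")
E
```

```text
t 20.0 s -0.2756 n -0.3974 z 0.1782 psi 110.08 F [ 1.6 -0.3 -3.2] q [-0.     -0.0005] tool 1.3
[ 0.46815053 -0.20727882  0.17823064]
u range -0.0259 0.0101 3034
[0.0107, 0.0104, 0.01, 0.0095, 0.0091, 0.0087, 0.0079]
tilt 5.2
side dish z 0 0.012 3
side dish z 0.012 0.034 3
side dish z 0.034 0.06 10
[]
top dish z 0 0.012 256
top dish z 0.012 0.034 48
top dish z 0.034 0.06 1
[]
```

```bash
ls pics; python3 - <<'E'
from h import *
import glob
X=cloud("top",np.load("top_d.npy")); r=np.hypot(X[...,0]-.518,X[...,1]+.343); k=(r<.056)
for lo,hi in((0,.012),(.012,.034),(.034,.06)): print("base",lo,hi,(k&(X[...,2]>=lo)&(X[...,2]<hi)).sum())
F=[]
for i in range(6):
    p,d=grab_frame("top"); F.append(read_state()["wrist_force"])
print("F",np.mean(F,0).round(2),np.std(F,0).round(2))
X=cloud("top",d); h=np.radians(-70); m=np.array([np.cos(h),np.sin(h)]); w=np.array([-m[1],m[0]]); R=X[...,:2]-[.468,-.207]; u=R@m; v=R@w
k=(abs(v)<.038)&(u>-.008)&(u<.105)&(X[...,2]>.07)&(X[...,2]<.14)
for a in np.arange(-.008,.105,.012):
    q=k&(u>=a)&(u<a+.012); print(round(a,3),q.sum(),np.percentile(X[q][:,2],[10,50,90]).round(3) if q.sum()>3 else '')
E
```

```text
balls5.png
crop.png
mix8.png
s1.png
s2.png
s3.png
s4.png
side0.png
side5.png
side6.png
side7.png
side8.png
side_20.1.png
top0.png
top5.png
top8.png
top_20.2.png
w1.png
w2.png
base 0 0.012 544
base 0.012 0.034 43
base 0.034 0.06 0
F [-0.08  0.25 -3.57] [0.59 0.27 0.26]
-0.008 4 [0.092 0.106 0.121]
0.004 0 
0.016 0 
0.028 0 
0.04 6 [0.083 0.087 0.089]
0.052 1 
0.064 0 
0.076 0 
0.088 0 
0.1 0
```

Call:
{"fn": "play_rows", "kwargs": {
  "motion": [
    {"travel": [0.2,0,0],"yaw": 0,"fingers": -1},
    {"travel": [0.6,0,0],"yaw": 0,"fingers": -1},
    {"travel": [1.2,0,0],"yaw": 0,"fingers": -1},
    {"travel": [2,0,0],"yaw": 0,"fingers": -1},
    {"travel": [3,0,0],"yaw": 0,"fingers": -1},
    {"travel": [4.2,0,0],"yaw": 0,"fingers": -1},
    {"travel": [5.5,0,0],"yaw": 0,"fingers": -1},
    {"travel": [6.8,0,0],"yaw": 0,"fingers": -1},
    {"travel": [8.1,0,0],"yaw": 0,"fingers": -1},
    {"travel": [9.4,0,0],"yaw": 0,"fingers": -1}
  ]
}}

```text
time: 21.38
ee_pos: [0.4358, -0.1183, 0.1784]
orientation: [0.573, 0.819, 0.0, 0.0]
wrist_force: [1.4, 0.1, -3.2]
grip_width: 0.0164
finger_force: 109.9
```

Call:
{"fn": "play_rows", "kwargs": {
  "motion": [
    {"travel": [1.3,0,0],"yaw": 0,"fingers": -1},
    {"travel": [2.6,0,0],"yaw": 0,"fingers": -1},
    {"travel": [3.9,0,0],"yaw": 0,"fingers": -1},
    {"travel": [5.2,0,0],"yaw": 0,"fingers": -1},
    {"travel": [6.4,0,0],"yaw": 0,"fingers": -1},
    {"travel": [7.4,0,0],"yaw": 0,"fingers": -1},
    {"travel": [8.2,0,0],"yaw": 0,"fingers": -1},
    {"travel": [8.7,0,0],"yaw": 0,"fingers": -1},
    {"travel": [8.9,0,0],"yaw": 0,"fingers": -1},
    {"travel": [8.9,0,0],"yaw": 0,"fingers": -1}
  ]
}}

```text
time: 22.22
ee_pos: [0.4059, -0.0359, 0.1783]
orientation: [0.573, 0.82, -0.0, 0.0]
wrist_force: [-1.1, 0.0, -3.2]
grip_width: 0.0162
finger_force: 109.8
```

```bash
python3 - <<'E'
from h import *
F=[]
for i in range(4):
    p,d=grab_frame("side"); F.append(read_state()["wrist_force"])
s=read_state(); print(s["time"],s["ee_pos"],"F",np.mean(F,0).round(2)); print(tool(np.array([.469,-.2086,.178])-s["ee_pos"]))
X=cloud("side",d); h=np.radians(-70); m=np.array([np.cos(h),np.sin(h)]); w=np.array([-m[1],m[0]]); R=X[...,:2]-s["ee_pos"][:2]; u=R@m; v=R@w
k=(abs(v)<.038)&(u>-.012)&(u<.11)&(X[...,2]>.07)&(X[...,2]<.14)&(d>0)
for a in np.arange(-.012,.11,.012):
    q=k&(u>=a)&(u<a+.012); print(round(a,3),q.sum(),np.percentile(X[q][:,2],[10,50,90]).round(3) if q.sum()>3 else '')
E
```

```text
22.4167 [ 0.40619226 -0.03648571  0.17828373] F [-0.3  -0.02 -2.98]
[-1.832e+01  1.000e-02  3.000e-02]
-0.012 248 [0.09  0.107 0.127]
0.0 71 [0.081 0.09  0.108]
0.012 47 [0.1   0.105 0.109]
0.024 91 [0.098 0.106 0.11 ]
0.036 33 [0.086 0.106 0.111]
0.048 17 [0.085 0.087 0.089]
0.06 36 [0.087 0.089 0.09 ]
0.072 36 [0.087 0.09  0.092]
0.084 24 [0.089 0.09  0.093]
0.096 11 [0.09  0.091 0.092]
0.108 0
```

Call:
{"fn": "play_rows", "kwargs": {
  "motion": [
    {"travel": [-1.2,0,0],"yaw": 0,"fingers": -1},
    {"travel": [-3.6,0,0],"yaw": 0,"fingers": -1},
    {"travel": [-7.2,0,0],"yaw": 0,"fingers": -1},
    {"travel": [-11.3,0,0],"yaw": 0,"fingers": -1},
    {"travel": [-15.4,0,0],"yaw": 0,"fingers": -1},
    {"travel": [-19.5,0,0],"yaw": 0,"fingers": -1},
    {"travel": [-23.6,0,0],"yaw": 0,"fingers": -1},
    {"travel": [-19.5,0,0],"yaw": 0,"fingers": -1},
    {"travel": [-18.2,0,0],"yaw": 0,"fingers": -1},
    {"travel": [-18.2,0,0],"yaw": 0,"fingers": -1}
  ]
}}

```text
time: 23.25
ee_pos: [0.4664, -0.206, 0.177]
orientation: [0.574, 0.819, -0.0, -0.003]
wrist_force: [0.0, 0.9, -3.0]
grip_width: 0.0161
finger_force: 110.0
```

```bash
cat >> h.py <<'E'
def pan():
    F=[]
    for i in range(4): p,d=grab_frame("side"); F.append(read_state()["wrist_force"])
    s=read_state(); print(s["time"],s["ee_pos"],"F",np.mean(F,0).round(2))
    X=cloud("side",d); a=np.radians(psi()+180); m=np.array([np.cos(a),np.sin(a)]); w=np.array([-m[1],m[0]]); R=X[...,:2]-s["ee_pos"][:2]; u=R@m; v=R@w
    k=(abs(v)<.036)&(u>-.012)&(u<.11)&(X[...,2]>.07)&(X[...,2]<.14)&(d>0)
    for a in np.arange(.012,.11,.012):
        q=k&(u>=a)&(u<a+.012); print(round(a,3),q.sum(),np.percentile(X[q][:,2],[10,50,90]).round(3) if q.sum()>3 else '')
    return p
E
python3 - <<'E'
from h import *
pan(); spots("top")
E
```

```text
23.45 [ 0.46884054 -0.20748874  0.17881349] F [-0.06  0.35 -2.17]
0.012 0 
0.024 4 [0.087 0.087 0.088]
0.036 51 [0.085 0.087 0.089]
0.048 48 [0.086 0.088 0.09 ]
0.06 49 [0.087 0.089 0.091]
0.072 38 [0.087 0.09  0.093]
0.084 24 [0.089 0.092 0.094]
0.096 20 [0.089 0.092 0.095]
0.108 1 
top dish z 0 0.012 158
top dish z 0.012 0.034 154
top dish z 0.034 0.06 4
[]
```

Call:
{"fn": "play_rows", "kwargs": {
  "motion": [
    {"travel": [0.2,0,-0.2],"yaw": 0,"fingers": -1},
    {"travel": [0.7,0,-0.8],"yaw": 0,"fingers": -1},
    {"travel": [1.5,0,-1.6],"yaw": 0,"fingers": -1},
    {"travel": [2.5,0,-2.4],"yaw": 0,"fingers": -1},
    {"travel": [3.8,0,-3.2],"yaw": 0,"fingers": -1},
    {"travel": [5.3,0,-4],"yaw": 0,"fingers": -1},
    {"travel": [6.8,0,-4.8],"yaw": 0,"fingers": -1},
    {"travel": [8.3,0,-5.4],"yaw": 0,"fingers": -1},
    {"travel": [9.6,0,-5.8],"yaw": 0,"fingers": -1},
    {"travel": [10.2,0,-6],"yaw": 0,"fingers": -1}
  ]
}}

```text
time: 24.38
ee_pos: [0.4324, -0.1092, 0.2393]
orientation: [0.573, 0.82, 0.0, 0.0]
wrist_force: [-0.2, -0.2, -2.7]
grip_width: 0.0166
finger_force: 110.0
```

```bash
python3 - <<'E'
from h import *
p=pan()[:,:,::-1]; q,d=grab_frame("top"); q=q[:,:,::-1]
X=cloud("top",d); r=np.hypot(X[...,0]-.518,X[...,1]+.343); t=(X[...,2]>.055)&(X[...,2]<.085)&(r<.09)&(d>0); print("dish",np.array(cv2.minEnclosingCircle(X[t][:,:2].astype(np.float32))[0]),t.sum())
o=np.zeros((600,800,3),np.uint8)
o[:300,:400]=cv2.resize(q[180:240,380:460],(400,300),interpolation=2)
o[:300,400:]=cv2.resize(q[80:320,130:450],(400,300))
u,v=w2p("side",read_state()["ee_pos"]-[0,0,.08])[0].astype(int); print(u,v)
u=min(max(u,60),580); v=min(max(v,45),355); o[300:,:400]=cv2.resize(p[v-45:v+45,u-60:u+60],(400,300),interpolation=2)
o[300:,400:]=cv2.resize(p[80:380,130:530],(400,300)); cv2.imwrite("pics/mix9.png",o)
E
```

```text
24.5833 [ 0.43341815 -0.11125337  0.23830256] F [ 0.17  0.19 -2.2 ]
0.012 0 
0.024 0 
0.036 0 
0.048 0 
0.06 0 
0.072 0 
0.084 0 
0.096 0 
0.108 0 
dish [ 0.51944464 -0.34163162] 215
369 176
```

View pics/mix9.png

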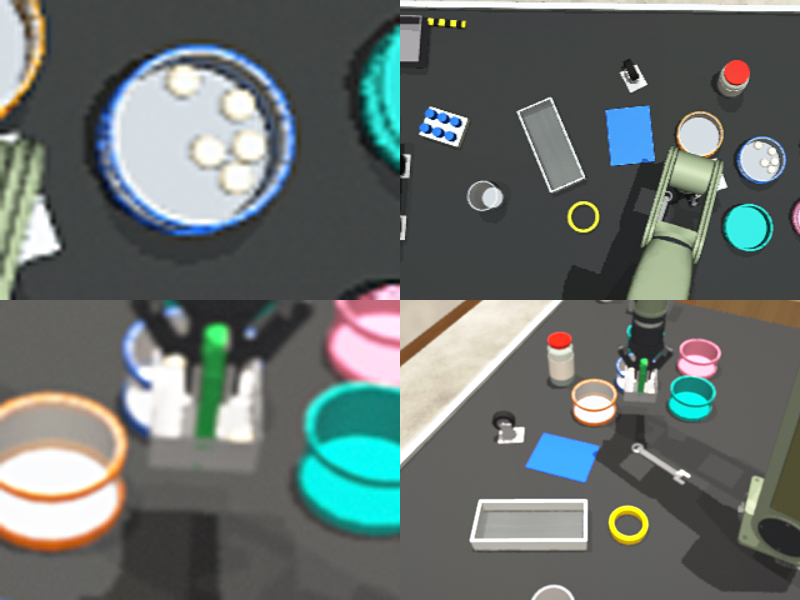

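The last picture shows five balls in the blue dish, at crop (183,80), (238,105), (248,145), (208,150) and (238,178). The trough is empty and the orange dish is empty. The sixth ball is either still in the pan or somewhere on the bench, so I'll search numerically.

```bash
python3 - <<'E'
from h import *
s=read_state(); T=s["ee_pos"]; a=np.radians(psi()+180); m=np.array([np.cos(a),np.sin(a)]); w=np.array([-m[1],m[0]])
for n in("side",):
    p,d=grab_frame(n); X=cloud(n,d); R=X-T; u=R[...,:2]@m; v=R[...,:2]@w; z=R[...,2]
    k=(abs(v)<.039)&(u>-.008)&(u<.1)&(z>-.1)&(z<-.05)&(d>0)
    print("rows v, cols u: 90pct z(mm)/count"); 
    for vv in np.arange(-.040,.04,.010):
        print(round(vv,3),[(lambda q:(int(np.percentile(z[q],90)*1000),int(q.sum())) if q.sum()>2 else 0)(k&(v>=vv)&(v<vv+.01)&(u>=uu)&(u<uu+.012)) for uu in np.arange(-.008,.09,.012)])
# new white things on the bench
for n in("top","side"):
    p,d=grab_frame(n); q=cv2.imread(f"pics/{n}0.png")[:,:,::-1]; X=cloud(n,d)
    k=((p.min(2)>130)&(q.min(2)<110)&(X[...,2]<.04)&(X[...,2]>.006)&(d>0)).astype(np.uint8)
    c,l,st,ce=cv2.connectedComponentsWithStats(k)
    for i in range(1,c):
        if st[i,4]>7: print(n,ce[i].round(),st[i,4],np.median(X[l==i],0).round(3))
E
```

```text
rows v, cols u: 90pct z(mm)/count
-0.04 [(-64, 36), (-68, 5), 0, 0, (-89, 8), (-89, 9), (-86, 10), (-87, 9), (-85, 6)]
-0.03 [(-64, 36), (-68, 9), 0, 0, (-89, 12), (-89, 12), (-88, 8), 0, 0]
-0.02 [(-64, 37), 0, 0, (-90, 4), (-90, 6), (-87, 5), 0, 0, 0]
-0.01 [(-54, 47), 0, 0, 0, 0, 0, 0, 0, 0]
0.0 [(-55, 47), 0, 0, (-90, 3), (-89, 9), (-90, 4), (-86, 6), 0, 0]
0.01 [(-65, 36), 0, 0, (-89, 8), (-90, 12), (-87, 14), (-87, 9), (-87, 7), (-87, 3)]
0.02 [(-63, 35), 0, 0, (-90, 7), (-89, 9), (-88, 10), (-86, 10), (-86, 12), (-85, 13)]
0.03 [(-64, 35), 0, 0, (-90, 5), (-90, 9), (-88, 9), (-55, 11), (-54, 13), (-55, 11)]
side [482. 275.] 296 [ 0.093 -0.035  0.011]
side [556. 324.] 41 [-0.084  0.031  0.012]
```

Side depth shows one ball left in the pan's back corner (top 68 mm below the TCP, v≈-35 mm). I'll repeat the shake over the dish.

Call:
{"fn": "play_rows", "kwargs": {
  "motion": [
    {"travel": [0.3,0,0.4],"yaw": 0,"fingers": -1},
    {"travel": [1,0,1],"yaw": 0,"fingers": -1},
    {"travel": [2,0,1.8],"yaw": 0,"fingers": -1},
    {"travel": [3.2,0,2.7],"yaw": 0,"fingers": -1},
    {"travel": [4.6,0,3.6],"yaw": 0,"fingers": -1},
    {"travel": [6,0,4.5],"yaw": 0,"fingers": -1},
    {"travel": [7.1,0,5.3],"yaw": 0,"fingers": -1},
    {"travel": [7.8,0,5.8],"yaw": 0,"fingers": -1},
    {"travel": [8,0,6],"yaw": 0,"fingers": -1},
    {"travel": [8,0,6],"yaw": 0,"fingers": -1}
  ]
}}

```text
time: 25.62
ee_pos: [0.4056, -0.0356, 0.1779]
orientation: [0.573, 0.82, -0.0, -0.0]
wrist_force: [-1.0, -0.0, -2.1]
grip_width: 0.0162
finger_force: 109.9
```

Call:
{"fn": "play_rows", "kwargs": {
  "motion": [
    {"travel": [-1.2,0,0],"yaw": 0,"fingers": -1},
    {"travel": [-3.6,0,0],"yaw": 0,"fingers": -1},
    {"travel": [-7.2,0,0],"yaw": 0,"fingers": -1},
    {"travel": [-11.3,0,0],"yaw": 0,"fingers": -1},
    {"travel": [-15.4,0,0],"yaw": 0,"fingers": -1},
    {"travel": [-19.5,0,0],"yaw": 0,"fingers": -1},
    {"travel": [-23.6,0,0],"yaw": 0,"fingers": -1},
    {"travel": [-19.5,0,0],"yaw": 0,"fingers": -1},
    {"travel": [-17.5,0,0],"yaw": 0,"fingers": -1},
    {"travel": [-17.5,0,0],"yaw": 0,"fingers": -1}
  ]
}}

```text
time: 26.45
ee_pos: [0.4641, -0.1993, 0.1774]
orientation: [0.574, 0.819, 0.0, -0.002]
wrist_force: [-0.7, -0.1, -2.1]
grip_width: 0.0165
finger_force: 110.0
```

```bash
cat >> h.py <<'E'
def grid():
    s=read_state(); T=s["ee_pos"]; a=np.radians(psi()+180); m=np.array([np.cos(a),np.sin(a)]); w=np.array([-m[1],m[0]])
    p,d=grab_frame("side"); X=cloud("side",d); R=X-T; u=R[...,:2]@m; v=R[...,:2]@w; z=R[...,2]
    k=(abs(v)<.042)&(u>-.008)&(u<.1)&(z>-.1)&(z<-.05)&(d>0); print(s["time"],T,s["wrist_force"].round(1))
    for vv in np.arange(-.040,.04,.010):
        print(round(vv,3),[(lambda q:(int(np.percentile(z[q],90)*1000),int(q.sum())) if q.sum()>2 else 0)(k&(v>=vv)&(v<vv+.01)&(u>=uu)&(u<uu+.012)) for uu in np.arange(-.008,.09,.012)])
def dishballs():
    "count balls in the dish: bright round spots in the top view"
    p,d=grab_frame("top"); X=cloud("top",d); r=np.hypot(X[...,0]-.519,X[...,1]+.3425); k=((r<.058)&(X[...,2]>.016)&(X[...,2]<.04)&(d>0)).astype(np.uint8)
    n,l,st,ce=cv2.connectedComponentsWithStats(k); print("in dish",[(st[i,4],np.median(X[l==i],0).round(3).tolist()) for i in range(1,n) if st[i,4]>5])
E
python3 - <<'E'
from h import *
grid(); dishballs()
E
```

```text
26.45 [ 0.46408777 -0.19933637  0.17739333] [-0.7 -0.1 -2.1]
-0.04 [(-65, 29), 0, 0, (-89, 7), (-89, 8), (-88, 9), (-88, 11), (-88, 11), (-85, 8)]
-0.03 [(-65, 33), 0, 0, (-92, 4), (-89, 14), (-89, 10), (-87, 7), 0, 0]
-0.02 [(-63, 32), 0, 0, (-90, 3), (-90, 4), (-92, 3), (-89, 3), 0, 0]
-0.01 [(-54, 37), 0, 0, 0, 0, 0, 0, 0, 0]
0.0 [(-56, 37), 0, 0, (-90, 4), (-90, 5), (-88, 5), (-89, 5), 0, 0]
0.01 [(-63, 30), 0, 0, (-91, 5), (-90, 7), (-88, 12), (-88, 5), (-88, 7), (-84, 3)]
0.02 [(-66, 33), 0, 0, (-91, 7), (-89, 10), (-91, 10), (-87, 9), (-86, 10), (-85, 7)]
0.03 [(-62, 32), (-60, 3), 0, (-70, 4), (-91, 4), (-81, 9), (-57, 12), (-53, 14), (-86, 7)]
in dish [(np.int32(33), [0.566, -0.335, 0.028]), (np.int32(38), [0.549, -0.378, 0.027]), (np.int32(32), [0.511, -0.355, 0.026]), (np.int32(66), [0.505, -0.379, 0.025])]
```

Call:
{"fn": "play_rows", "kwargs": {
  "motion": [
    {"travel": [0.2,0,-0.2],"yaw": 0,"fingers": -1},
    {"travel": [0.7,0,-0.8],"yaw": 0,"fingers": -1},
    {"travel": [1.5,0,-1.6],"yaw": 0,"fingers": -1},
    {"travel": [2.5,0,-2.4],"yaw": 0,"fingers": -1},
    {"travel": [3.8,0,-3.2],"yaw": 0,"fingers": -1},
    {"travel": [5.3,0,-4],"yaw": 0,"fingers": -1},
    {"travel": [6.8,0,-4.8],"yaw": 0,"fingers": -1},
    {"travel": [8.3,0,-5.4],"yaw": 0,"fingers": -1},
    {"travel": [9.2,0,-5.8],"yaw": 0,"fingers": -1},
    {"travel": [9.5,0,-6],"yaw": 0,"fingers": -1}
  ]
}}

```text
time: 27.38
ee_pos: [0.4327, -0.1094, 0.2394]
orientation: [0.572, 0.82, 0.0, 0.001]
wrist_force: [0.1, 0.5, -2.1]
grip_width: 0.0161
finger_force: 110.0
```

```bash
python3 - <<'E'
from h import *
grid(); dishballs()
for n in("top","side"):
    p,d=grab_frame(n); cv2.imwrite(f"pics/{n}10.png",p[:,:,::-1])
    b=look_for(n,"ball0_center"); print(n,[(round(x["conf"],2),np.round(x["point"],3).tolist()) for x in b])
g=cv2.cvtColor(cv2.imread("pics/top10.png"),cv2.COLOR_BGR2HSV)[...,:]; q=cv2.imread("pics/top10.png")
# ivory ball colour: count pixels brighter/yellower than the floor inside the dish
r=q[185:235,390:450].astype(int); k=((r[...,2]-r[...,0]>8)&(r[...,2]>190)).astype(np.uint8); n,l,st,ce=cv2.connectedComponentsWithStats(k); print([(st[i,4],(ce[i]+[390,185]).round(1).tolist()) for i in range(1,n) if st[i,4]>3])
E
```

```text
27.3833 [ 0.43267211 -0.10944696  0.23941366] [ 0.1  0.5 -2.1]
-0.04 [(-63, 39), 0, 0, (-91, 7), (-90, 12), (-89, 7), (-87, 13), (-87, 6), (-86, 7)]
-0.03 [(-66, 37), 0, 0, (-90, 8), (-90, 14), (-88, 11), (-87, 10), 0, 0]
-0.02 [(-64, 35), 0, 0, (-91, 4), (-90, 6), (-89, 6), 0, 0, 0]
-0.01 [(-54, 48), 0, 0, 0, 0, 0, 0, 0, 0]
0.0 [(-57, 45), 0, 0, 0, (-89, 8), (-87, 8), (-88, 5), 0, 0]
0.01 [(-64, 39), 0, 0, (-90, 6), (-89, 13), (-89, 13), (-86, 10), (-88, 4), (-84, 3)]
0.02 [(-63, 36), 0, 0, (-88, 7), (-88, 9), (-88, 11), (-87, 10), (-86, 13), (-85, 12)]
0.03 [(-63, 37), (-61, 3), 0, (-91, 6), (-90, 8), (-88, 11), (-54, 12), (-53, 12), (-78, 9)]
in dish [(np.int32(34), [0.564, -0.336, 0.025]), (np.int32(35), [0.549, -0.377, 0.025]), (np.int32(108), [0.513, -0.374, 0.026]), (np.int32(34), [0.496, -0.341, 0.025])]
top []
side [(0.52, [0.589, -0.173, 0.036])]
[(np.int32(22), [416.3, 195.5]), (np.int32(19), [427.6, 200.6]), (np.int32(58), [425.7, 210.6]), (np.int32(21), [417.8, 214.5])]
```

Six balls are now counted in the dish (34, 35, 108≈3×35 and 34 px), and the pan is empty. Taking the scoop back to its mat.

Call:
{"fn": "play_rows", "kwargs": {
  "motion": [
    {"travel": [0.2,0.5,0],"yaw": 3,"fingers": -1},
    {"travel": [0.5,1.5,0],"yaw": 9,"fingers": -1},
    {"travel": [0.8,2.8,0],"yaw": 15,"fingers": -1},
    {"travel": [1.2,4.2,0],"yaw": 21,"fingers": -1},
    {"travel": [1.6,5.6,0],"yaw": 27,"fingers": -1},
    {"travel": [2,7,0],"yaw": 34,"fingers": -1},
    {"travel": [2.4,8.4,0],"yaw": 41,"fingers": -1},
    {"travel": [2.8,9.8,0],"yaw": 48,"fingers": -1},
    {"travel": [3.2,11.2,0],"yaw": 54,"fingers": -1},
    {"travel": [3.5,12.5,0],"yaw": 60,"fingers": -1}
  ]
}}

```text
time: 28.52
ee_pos: [0.5397, -0.0356, 0.2376]
orientation: [0.907, 0.42, -0.0, -0.0]
wrist_force: [-0.4, 0.8, -2.0]
grip_width: 0.0164
finger_force: 109.9
```

Call:
{"fn": "play_rows", "kwargs": {
  "motion": [
    {"travel": [1.3,0.3,0],"yaw": 6,"fingers": -1},
    {"travel": [2.8,0.7,0],"yaw": 12,"fingers": -1},
    {"travel": [4.3,1.1,0],"yaw": 18,"fingers": -1},
    {"travel": [5.8,1.5,0],"yaw": 24,"fingers": -1},
    {"travel": [7.3,1.9,1],"yaw": 30,"fingers": -1},
    {"travel": [8.8,2.3,2.5],"yaw": 36,"fingers": -1},
    {"travel": [10.2,2.7,4.5],"yaw": 41,"fingers": -1},
    {"travel": [11.4,3,6.5],"yaw": 45,"fingers": -1},
    {"travel": [12.4,3.3,8.5],"yaw": 46,"fingers": -1},
    {"travel": [12.4,3.3,10],"yaw": 46,"fingers": -1}
  ]
}}

```text
time: 29.35
ee_pos: [0.6451, 0.0388, 0.1354]
orientation: [0.999, 0.035, -0.0, -0.0]
wrist_force: [0.3, -0.7, -2.0]
grip_width: 0.0163
finger_force: 109.9
```

```bash
python3 - <<'E'
from h import *
p=grab_frame("side"); s=read_state(); print(s["time"],s["ee_pos"],psi(),s["wrist_force"].round(1),tool(np.array([.643,.0407,.1015])-s["ee_pos"])); bar()
E
```

```text
29.4 [0.64254572 0.03813136 0.13234371] 4.033937324851253 [-0.8 -0.2 -4.6] [ 0.09 -0.25  3.08]
u range -0.0261 0.0095 2933
[0.0095, 0.0091, 0.0085, 0.008, 0.0076, 0.007, 0.006]
tilt 6.38
```

Call:
{"fn": "play_rows", "kwargs": {
  "motion": [
    {"travel": [0,-0.2,0.6],"yaw": 0,"fingers": -1},
    {"travel": [0,-0.2,1.4],"yaw": 0,"fingers": -1},
    {"travel": [0,-0.2,2],"yaw": 0,"fingers": -1},
    {"travel": [0,-0.2,2.4],"yaw": 0,"fingers": -1},
    {"travel": [0,-0.2,2.6],"yaw": 0,"fingers": -1},
    {"travel": [0,-0.2,2.7],"yaw": 0,"fingers": -1},
    {"travel": [0,-0.2,2.7],"yaw": 0,"fingers": -1}
  ]
}}

```text
time: 30.03
ee_pos: [0.6436, 0.0402, 0.1114]
orientation: [0.999, 0.035, 0.0, 0.0]
wrist_force: [0.2, -0.4, -1.6]
grip_width: 0.0163
finger_force: 110.0
```

Call:
{"fn": "play_rows", "kwargs": {
  "motion": [
    {"travel": [0,0,0.3],"yaw": 0,"fingers": -1},
    {"travel": [0,0,0.6],"yaw": 0,"fingers": -1},
    {"travel": [0,0,0.8],"yaw": 0,"fingers": -1},
    {"travel": [0,0,0.9],"yaw": 0,"fingers": -1},
    {"travel": [0,0,1],"yaw": 0,"fingers": -1},
    {"travel": [0,0,1],"yaw": 0,"fingers": -1}
  ]
}}

```text
time: 30.53
ee_pos: [0.6436, 0.0403, 0.1014]
orientation: [0.999, 0.035, 0.0, 0.0]
wrist_force: [0.1, -0.4, -2.6]
grip_width: 0.0165
finger_force: 110.2
```

Call:
{"fn": "play_rows", "kwargs": {
  "motion": [
    {"travel": [0,0,0.1],"yaw": 0,"fingers": -1},
    {"travel": [0,0,0.2],"yaw": 0,"fingers": -1},
    {"travel": [0,0,0.3],"yaw": 0,"fingers": -1},
    {"travel": [0,0,0.3],"yaw": 0,"fingers": -1}
  ]
}}

```text
time: 30.87
ee_pos: [0.644, 0.0402, 0.1012]
orientation: [0.999, 0.035, 0.001, 0.0]
wrist_force: [-3.3, -0.2, 12.1]
grip_width: 0.0166
finger_force: 112.4
```

Call:
{"fn": "play_rows", "kwargs": {
  "motion": [
    {"travel": [-0.2,0,-0.1],"yaw": 0,"fingers": -1},
    {"travel": [-0.2,0,-0.2],"yaw": 0,"fingers": -0.4},
    {"travel": [-0.2,0,-0.2],"yaw": 0,"fingers": -0.2},
    {"travel": [-0.2,0,-0.2],"yaw": 0,"fingers": 0},
    {"travel": [-0.2,0,-0.2],"yaw": 0,"fingers": 0.2},
    {"travel": [-0.2,0,-0.2],"yaw": 0,"fingers": 0.4},
    {"travel": [-0.2,0,-0.2],"yaw": 0,"fingers": 0.4}
  ]
}}

```text
time: 31.45
ee_pos: [0.6415, 0.0401, 0.1]
orientation: [0.999, 0.035, -0.0, 0.0]
wrist_force: [-0.0, -0.9, -0.9]
grip_width: 0.0596
finger_force: 0.0
```

```bash
python3 - <<'E'
from h import *
bar(); s=read_state(); print(s["wrist_force"],s["grip_width"],s["ee_pos"])
E
```

```text
u range -0.0282 -0.0003 2247
[0.0098, 0.0098, 0.0098, 0.0098, 0.0098]
tilt -0.0
[-0.1585708   0.43462444  0.74060194] 0.059672354900350284 [0.64156403 0.04016088 0.10005812]
```

Call:
{"fn": "play_rows", "kwargs": {
  "motion": [
    {"travel": [0,0,-1.5],"yaw": 0,"fingers": 0.4},
    {"travel": [0,0,-4.5],"yaw": 0,"fingers": 0.4},
    {"travel": [0,0,-8.5],"yaw": 0,"fingers": 0.4},
    {"travel": [0,0,-12],"yaw": 0,"fingers": 0.4},
    {"travel": [-1,-3,-15],"yaw": 0,"fingers": 0.4},
    {"travel": [-3,-7,-15],"yaw": 0,"fingers": 0.4},
    {"travel": [-6,-11,-15],"yaw": 0,"fingers": 0.4},
    {"travel": [-9,-14,-15],"yaw": 0,"fingers": 0.4},
    {"travel": [-10,-15,-15],"yaw": 0,"fingers": 0.4},
    {"travel": [-10,-15,-15],"yaw": 0,"fingers": 0.4}
  ]
}}

```text
time: 32.33
ee_pos: [0.5273, 0.1858, 0.2506]
orientation: [0.999, 0.037, -0.001, -0.001]
wrist_force: [-0.8, -0.0, 0.1]
grip_width: 0.0599
finger_force: 0.0
```

```bash
python3 - <<'E'
from h import *
dishballs(); p,d=grab_frame("top"); X=cloud("top",d); q=cv2.cvtColor(p,cv2.COLOR_RGB2HSV)
for nm,c0 in dict(blue=(.5182,-.3412),orange=(.5895,-.164)).items():
    t=(np.hypot(X[...,0]-c0[0],X[...,1]-c0[1])<.1)&(X[...,2]>.055)&(X[...,2]<.085)&(d>0); print(nm,cv2.minEnclosingCircle(X[t][:,:2].astype(np.float32)))
t=np.hypot(X[...,0]-.5895,X[...,1]+.164)<.05; print("orange ball px",(t&(X[...,2]>.018)&(X[...,2]<.05)&(d>0)).sum())
R=X[...,:2]-C; t=(abs(R@E)<.118)&(abs(R@N)<.042)&(d>0); print("trough z99",np.percentile(X[t][:,2],99),t.sum())
k=(q[...,0]>50)&(q[...,0]<75)&(q[...,1]>120); k[:,:290]=0;k[:,340:]=0; v,u=np.nonzero(k); g=np.c_[u,v].astype(float); print("bar",rect(g,.110))
P,D=grab_frame("side"); Y=cloud("side",D)
# anything ball-like inside the pan / new on bench
t=(abs(Y[...,0]-.5865)<.05)&(abs(Y[...,1]-.037)<.037)&(Y[...,2]>.015)&(Y[...,2]<.034)&(D>0); print("pan ball px",t.sum())
q0=cv2.imread("pics/top0.png")[:,:,::-1]; k=(np.abs(p.astype(int)-q0).max(2)>60)&(X[...,2]>.006)&(X[...,2]<.2)&(d>0)
n,l,st,ce=cv2.connectedComponentsWithStats(k.astype(np.uint8)); print([(st[i,4],np.median(X[l==i],0).round(3).tolist()) for i in range(1,n) if st[i,4]>12])
E
```

```text
in dish [(np.int32(33), [0.564, -0.336, 0.027]), (np.int32(31), [0.549, -0.377, 0.027]), (np.int32(110), [0.513, -0.373, 0.026]), (np.int32(34), [0.497, -0.342, 0.026])]
blue ((0.5181226134300232, -0.34194108843803406), 0.06617901474237442)
orange ((0.5885928869247437, -0.1640520542860031), 0.06557503342628479)
orange ball px 1
trough z99 0.6110300788900246 1000
bar ((596.6026000976562, 36.57200241088867), (85.1422348022461, 17.526084899902344), 1.146380066871643)
pan ball px 12
[(np.int32(64), [0.627, 0.05, 0.041]), (np.int32(41), [0.639, 0.025, 0.028]), (np.int32(16), [0.574, 0.024, 0.013]), (np.int32(16), [0.556, 0.073, 0.023]), (np.int32(13), [0.51, 0.244, 0.008]), (np.int32(482), [0.072, -0.078, 0.013]), (np.int32(25), [0.065, -0.005, 0.059]), (np.int32(43), [0.048, -0.058, 0.194]), (np.int32(45), [0.009, 0.074, 0.194]), (np.int32(15), [-0.011, -0.071, 0.189]), (np.int32(41), [-0.05, 0.054, 0.193])]
```

```bash
python3 -c "
from rig import *
print(sign_off())"
```

```text
the job is handed in; nothing more can be done
None
```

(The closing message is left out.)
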